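Turn the index collar and lock it with its pin

ROBOT

A 7-joint arm with a two-finger parallel gripper is mounted at the origin on a cart in front of the work surface, level with it; the furniture and walls round the work are solid. World frame = base frame: x ahead of the robot, y to its left, z up, the work surface at z = 0. Lengths are in mm, angles in rad, forces in N, time in s.
With the tool pointing down it reaches from about 425 to 875 mm from the base axis. Payload 8.4 kg.
Tool frame: the origin (TCP) lies midway between the tips of the shut fingers; the grasp point (between the pads) lies ctrl.grip_point_offset behind it (ctrl.grip_point_offset is the distance from the TCP to the grasp point, in mm); z points along the fingers, y is the direction in which the jaws open and shut (so a half turn about z gives the same grasp; the last joint's range is limited). The gripper opens to 87 mm and grips with 3 to 60 N. Pads are 19 mm wide; open, the fingers measure 117 mm over their backs; the gripper's body (75 mm by 190 mm) begins 51 mm behind the grasp point.
Start: joints at [-1.34, 0.333, 0.04, 1.465, -0.013, 1.343, -0.059], TCP at [210.505, 614.938, 185.546] pointing down, gripper open.
Joint ranges: [-2.58, 2.58], [-0.38, 2.09], [-1.3, 1.39], [0.25, 2.4], [-1.5, 4.64], [0.08, 2.09], [-2.65, 2.65]. Speed limits (rad/s): [2.22, 2.22, 2.79, 2.79, 3.14, 3.14, 3.14].

INTERFACE

Orientations are given as a unit quaternion [x, y, z, w].
In Python, from plant import ctrl gives the robot as it stands.
- The arm moves only by the shell command python3 -m crank 'ROWS' [FORCE]. ROWS is text: rows parted by semicolons, each of 7 numbers parted by spaces: the shift along the tool's x, y, z in units of 25 mm (1.0 is 25 mm), then the turn, a rotation vector about the tool's x, y, z in units of 10 degrees (1.0 is 10 degrees), then the opening, from 0 (shut) to 1 (fully open). A call has 1 to 12 rows; each row shifts and turns the pose as measured when the row begins, along the tool's axes as they then stand; what a row does not reach is not made up. A row lasts 1/8 s, in which the tool goes at most 62.5 mm and 10.7 degrees, less where a joint would pass 70% of its speed; a pose out of reach is approached as far as the arm can. A call is refused whole if a number of a shift passes 1 or a number of a turn 1, either way. A call with a gripper value outside its range is refused whole. The fingers move at their own pace and stop on an object; FORCE is the grip in N (left out, the last holds). Time passes only in rows, so rows that do not move let the fingers close. It gives the time, the measured TCP pose, the force and the opening at its end, in the units of the state.
- ctrl.read_state(): the state, without advancing time (a new reading comes with each control period).
- ctrl.camera(name): name is "scene" or "top" or "wrist"; returns a dict with "img" (480x640x3 uint8, blue, green, red), "depth" (480x640 float32, mm along the optical axis (not along the pixel's ray), 0 where there is no reading), "mtx" (3x3 intrinsics, pixels), "cam_to_world" (4x4, takes a point from camera to world coordinates); the wrist camera has in their place "T_tool_cam" (4x4, takes a point from camera to tool coordinates, whose origin is the TCP and whose axes are the flange's). Camera axes: x right, y down, z forward; pixel columns grow to the right and rows downward; lengths in mm; the calibration is good to about 2 mm. A picture is of the moment at which its call begins: read the wrist's pose just before it.
- ctrl.sign_off(): hands the job in, once; it reports no verdict.
The state is a dict: "time_s": time; "qpos": joint angles; "qvel": joint speeds; "tau": joint torques, N m; "ee_pos": TCP position; "tool_rot": TCP orientation; "force": force on the tool from outside, world axes, zero at the start; "moment": the same for the moment, N m; "grip_width": opening from 0.0 (shut) to 1.0 (fully open).
Only numpy, scipy, OpenCV 4.12 (cv2) and the standard library are available. Lean on these libraries where they do the work, as an engineer would, in place of code of your own. Each camera call takes 0.05 s, during which the arm holds its last target.

TASK

The loose collar of the indexing fixture has to be locked with its index pin. Draw the pin out of the hex hub, where it was left, and stand it fully in the rest hole of the fixture so that the hub is free; spin the collar by its hub until the hole in its flange lies under the guide hole of the fixture's arm; then take the pin again and pass it down through arm, collar and base until its head sits on the arm, let go, and leave the loose tools around the fixture where they lie.

Things in the scene. Friction and masses are not known exactly. Their poses are not given: they have to be found in the camera images.
- fixture: Indexing fixture, one fixed grey block on the worktop: base plate 146 x 168 x 16 mm, a low post and an arm on it, a rest boss; nothing on it is over 41 mm high but collar and pin. Origin: on the worktop, on the axis of the 42 mm round pocket (10 mm deep) that holds the collar. z up, x towards the arm's guide hole, y towards the rest boss. The plate spans x -60 to 86, y -60 to 108 mm.
- guide_hole (a point): Centre of the mouth of the guide hole on top of the arm, 37 mm above the worktop, 40 mm from the pocket's axis along the fixture's x. 12 mm wide, bright steel liner. The arm is 10 mm thick, 24 mm wide at its round nose and reaches in over the collar's flange, 2 mm above it. Below, the base has another 12 mm hole, through to the worktop. Axes as the fixture.
- rest_hole (a point): Centre of the mouth of the rest hole in the top of a bright round boss (24 mm wide) on the fixture, 37 mm above the worktop, 85 mm from the pocket's axis along the fixture's y. 12 mm wide, 37 mm deep: it takes the pin's whole shank, so that the head sits on the boss. Axes as the fixture.
- hub_grip (a point): On the axis of the loose steel collar (0.4 to 0.65 kg), inside its hexagonal hub: 58 mm above the worktop, 14 mm below the hub's top. The hub is 30 mm across flats, its bore 12 mm wide and 36 mm deep. z up, x towards the hole in the flange; the flats face 0, 60, 120, 180, 240 and 300 degrees from x. It starts 92 to 166 degrees past lining up, counter-clockwise seen from above.
- collar_hole (a point): Centre of the mouth of the only hole in the collar's flange: 12 mm wide, through, 40 mm from the axis, 25 mm above the worktop; a scribed line joins it to the hub. The flange is 100 mm wide, 8 mm thick, with cuts round its rim. Below it a 40 mm spigot sits in the pocket with 1 mm play all round and turns there, held by its weight alone; the arm keeps the collar from being lifted out.
- pin_head (a point): Centre of the index pin's head, a dark knurled cylinder 20 mm wide, 32 mm high. Below it the bright shank, 10 mm wide, 34 mm long; its last 6 mm taper to a 5 mm tip, which draws the collar into line if its hole is up to 3 mm off. Steel, about 80 g. It starts upright in the hub's bore, its head on the hub. z points along the pin to the head's top.
- pin_seat (a point): Centre of the underside of the pin's head, 16 mm below pin_head; it touches the hub, the boss or the arm when the pin is fully home there.
- hex_key_mid (a point): Middle of a loose black hex key, 27 x 65 x 6 mm, lying beside the fixture; not to be moved.
- collet_mid (a point): Centre of a loose steel spring collet, 28 mm wide and 36 mm high, standing beside the fixture; not to be moved.
- ring_mid (a point): Centre of a loose plain steel setting ring, 45 mm wide and 12 mm high, lying beside the fixture; not to be moved.

How it is judged:
By the outcome, as a careful person would: the job done as asked, in the order asked, and still so for the second after the job is handed in, with the robot touching nothing.
It also fails if it takes over 72 s, if anything falls off the work surface, if the arm or the gripper's body presses on something with over 40 N, if the wrist force passes 120 N, or if a joint passes its speed limit or range.

## Working session

There is one attempt and no reset: what is moved stays moved. The work goes in short steps, Python scripts to look and compute and a shell command to move; the robot and the scene stay as the last step left them, time stands still between calls to the robot, and variables do not carry over. Pictures are saved under pics/ and viewed, and the job is handed in when it is done.

```bash
ls; mkdir -p pics
cat > h.py <<'E'
import numpy as np, cv2
from plant import ctrl
from scipy.spatial.transform import Rotation as R
np.set_printoptions(suppress=True,precision=2)
def st():
    s=ctrl.read_state(); return s
def T_tool(s):
    T=np.eye(4);T[:3,:3]=R.from_quat(s['tool_rot']).as_matrix();T[:3,3]=s['ee_pos'];return T
def shot(name,f=None):
    s=st(); c=ctrl.camera(name)
    if name=='wrist': c['cam_to_world']=T_tool(s)@c['T_tool_cam']
    np.savez('last_%s.npz'%name,**{k:c[k] for k in('img','depth','mtx','cam_to_world')})
    if f: cv2.imwrite('pics/'+f,c['img'])
    return c
def load(name): return dict(np.load('last_%s.npz'%name))
def px2w(c,u,v,z=None):
    K=c['mtx'];d=np.linalg.inv(K)@[u,v,1.];T=c['cam_to_world']
    if z is None:
        p=d*c['depth'][int(round(v)),int(round(u))]; return (T@np.r_[p,1])[:3]
    r=T[:3,:3]@d;o=T[:3,3];return o+r*(z-o[2])/r[2]
def crop(c,u0,v0,u1,v1,k,f):
    cv2.imwrite('pics/'+f,cv2.resize(c['img'][v0:v1,u0:u1],None,fx=k,fy=k,interpolation=cv2.INTER_CUBIC))
E
python3 - <<'E'
from h import *
s=st();print({k:np.round(v,3) for k,v in s.items()},ctrl.grip_point_offset)
print(T_tool(s))
for n in('scene','top','wrist'):
    c=shot(n,n+'0.png');print(n,c['mtx'],c['cam_to_world'])
E
```

```text
pics
{'time_s': np.float64(0.0), 'qpos': array([-1.34,  0.33,  0.04,  1.47, -0.01,  1.34, -0.06]), 'qvel': array([-0.,  0., -0.,  0.,  0.,  0., -0.]), 'tau': array([ -0.  , -65.64,   1.33, -40.38,  -0.06,   0.04,   0.  ]), 'ee_pos': array([210.34, 614.45, 184.68]), 'tool_rot': array([ 0.16,  0.99, -0.  , -0.  ]), 'force': array([ 0.15, -0.64,  0.22]), 'moment': array([ 0.04,  0.02, -0.02]), 'grip_width': np.float64(0.998)} 18.700000000000003
[[ -0.95   0.32  -0.   210.34]
 [  0.32   0.95  -0.   614.45]
 [ -0.    -0.    -1.   184.68]
 [  0.     0.     0.     1.  ]]
scene [[579.18   0.   326.98]
 [  0.   579.18 249.26]
 [  0.     0.     1.  ]] [[   0.85   -0.4     0.35  240.98]
 [  -0.53   -0.65    0.54 -426.1 ]
 [   0.01   -0.64   -0.77  738.18]
 [   0.      0.      0.      1.  ]]
top [[492.87   0.   318.99]
 [  0.   492.87 236.82]
 [  0.     0.     1.  ]] [[ -0.    -1.     0.08 488.55]
 [ -1.     0.     0.01  27.66]
 [ -0.01  -0.08  -1.   921.18]
 [  0.     0.     0.     1.  ]]
wrist [[400.83   0.   321.72]
 [  0.   400.83 238.86]
 [  0.     0.     1.  ]] [[  0.32   0.92   0.23 148.04]
 [  0.95  -0.31  -0.08 635.93]
 [ -0.     0.25  -0.97 384.67]
 [  0.     0.     0.     1.  ]]
```

View pics/scene0.png

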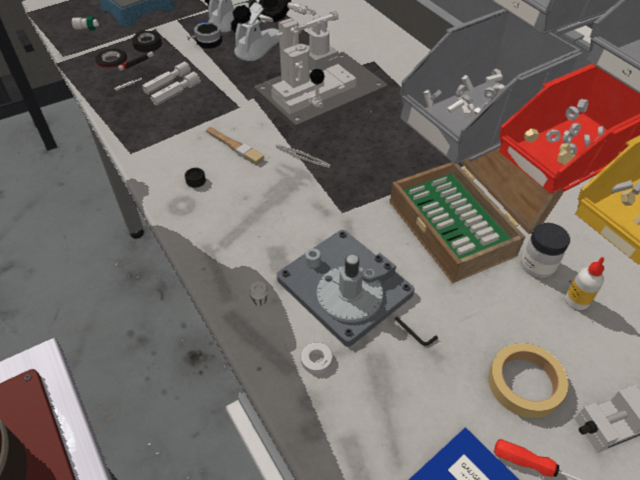

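View pics/top0.png

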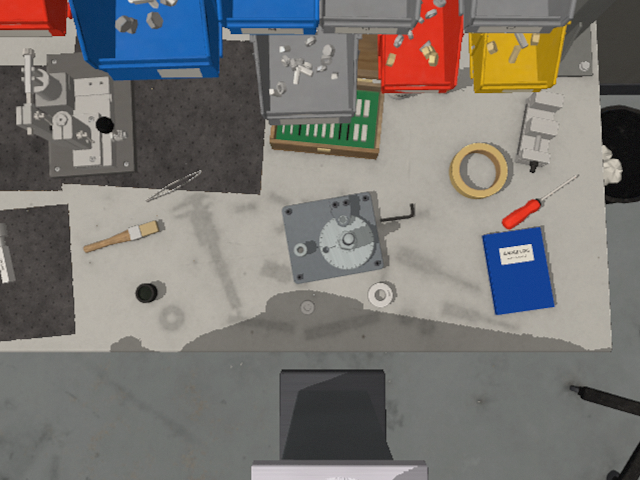

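View pics/wrist0.png

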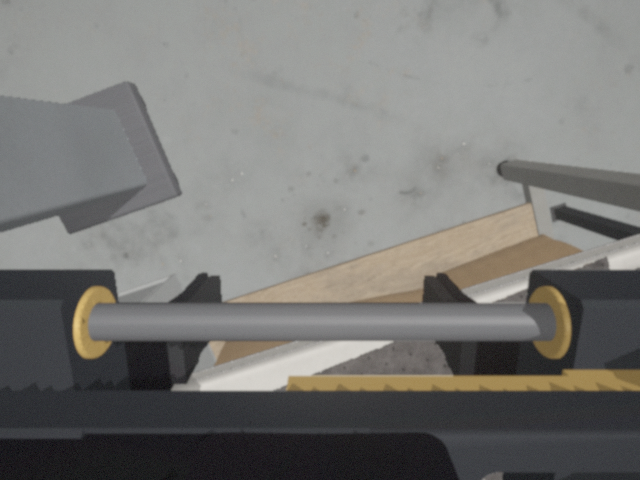

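Run:
```python
from h import *
c=load('top');crop(c,270,180,400,320,5,'t1.png')
c=load('scene');crop(c,260,215,440,360,4,'s1.png')
```

```text
(no output)
```

View pics/t1.png

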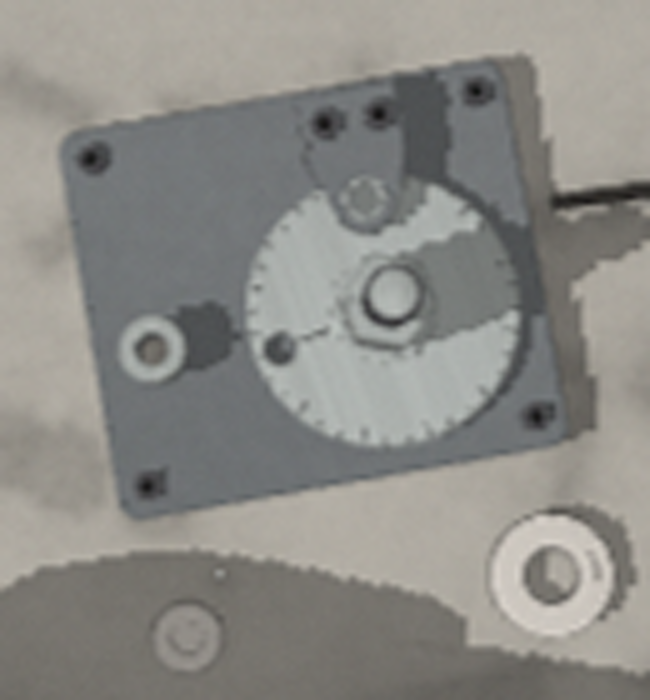

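View pics/s1.png

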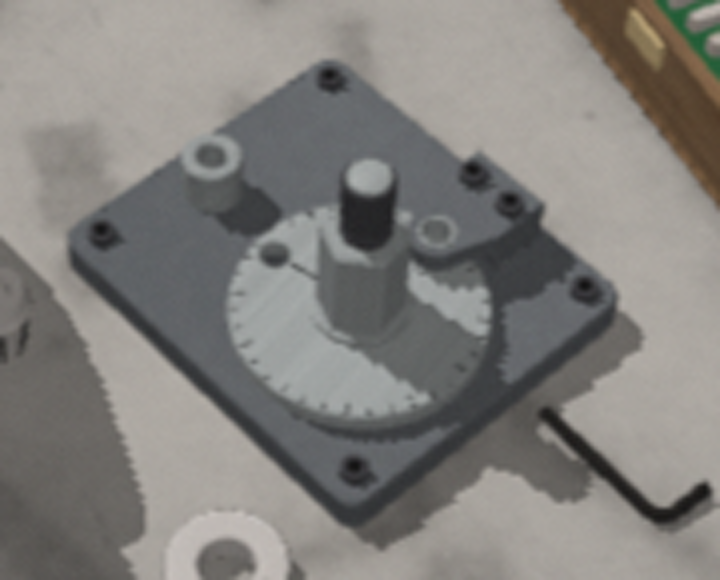

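```bash
cat > a.py <<'E'
from h import *
c=load('top')
f=lambda x,y,z:px2w(c,270+(x+.5)/5-.5,180+(y+.5)/5-.5,z)
rest=f(152,348,37);g=f(366,200,37);head=f(391,294,104);ch=f(279,348,25)
print('rest',rest,'guide',g,'head',head,'chole',ch)
b=[f(*p,16) for p in((94,158),(478,91),(148,486),(538,415))];print(np.array(b))
# fixture fit: points in fixture: rest (0,85), guide (40,0), axis(0,0)=head
P=np.array([[0,85],[40,0],[0,0]]);W=np.array([rest[:2],g[:2],head[:2]])
pm,wm=P.mean(0),W.mean(0);H=(P-pm).T@(W-wm)
a=np.arctan2(H[0,1]-H[1,0],H[0,0]+H[1,1]);Rm=np.array([[np.cos(a),-np.sin(a)],[np.sin(a),np.cos(a)]])
t=wm-Rm@pm;print('yaw',np.degrees(a),'origin',t,'res',W-(P@Rm.T+t))
v=ch[:2]-t;print('collar',np.degrees(np.arctan2(v[1],v[0]))-np.degrees(a),np.linalg.norm(v))
for n,u,v_ in(('ring',270+552/5,180+575/5),('collet',270+187/5,180+637/5)):print(n,px2w(c,u,v_,12))
print(px2w(c,410,207,3))
E
python3 a.py
```

```text
rest [537.81  72.11  37.  ] guide [591.21  -4.99  37.  ] head [551.99 -10.69 104.  ] chole [538.44  26.45  25.  ]
[[609.46  94.86  16.  ]
 [634.22 -47.4   16.  ]
 [488.37  74.48  16.  ]
 [514.28 -68.44  16.  ]]
yaw 9.480271347302219 origin [551.85 -11.33] res [[-0.04 -0.4 ]
 [-0.09 -0.24]
 [ 0.13  0.64]]
collar 100.0610041448481 40.090885541884695
ring [455.14 -74.14  12.  ]
collet [432.55  59.5   12.  ]
[ 618.73 -132.22    3.  ]
```

```bash
cat > go.py <<'E'
# usage: go.py x y z azimuth_of_tool_y  -> required shift in 25mm units & turn in 10deg units (tool frame); shift after turn too
import sys
from h import *
x,y,z,az=map(float,sys.argv[1:5]);s=st();T=T_tool(s);a=np.radians(az)
yt=np.array([np.cos(a),np.sin(a),0]);zt=np.array([0,0,-1.]);Rg=np.c_[np.cross(yt,zt),yt,zt]
d=np.array([x,y,z])-s['ee_pos']
rv=np.degrees(R.from_matrix(T[:3,:3].T@Rg).as_rotvec())/10
print('t',s['time_s'],'pos',s['ee_pos'],'az',np.degrees(np.arctan2(T[1,1],T[0,1])),'F',s['force'],'w',s['grip_width'])
print('shift now',T[:3,:3].T@d/25,'turn',rv,'shift after turn',Rg.T@d/25,'q',s['qpos'])
E
python3 -m crank '0 0 0 0 0 1 1; 0 0 0 0 0 1 1; 0 0 0 0 0 0.2 1' 40; python3 go.py 552 -11 185 49.5
```

```text
time_s: 0.52
ee_pos: [210.3, 613.9, 183.6]
tool_rot: [0.355, 0.935, -0.002, 0.0]
force: [0.1, 0.4, -0.6]
grip_width: 1.002
t 0.525 pos [210.28 613.87 183.63] az 48.397349987773 F [ 0.12  0.37 -0.57] w 1.0015875863690848
shift now [-26.82  -9.61   0.02] turn [-0.02  0.01 -0.11] shift after turn [-26.63 -10.13  -0.05] q [-1.38  0.33  0.1   1.47 -0.03  1.34 -0.44]
```

```bash
python3 -m crank '-1 -0.37 0 0 0 0 1;-1 -0.37 0 0 0 0 1;-1 -0.37 0 0 0 0 1;-1 -0.37 0 0 0 0 1;-1 -0.37 0 0 0 0 1;-1 -0.37 0 0 0 0 1;-1 -0.37 0 0 0 0 1;-1 -0.37 0 0 0 0 1;-1 -0.37 0 0 0 0 1;-1 -0.37 0 0 0 0 1;-1 -0.37 0 0 0 0 1;-1 -0.37 0 0 0 0 1';python3 go.py 552 -11 185 49.5
```

```text
time_s: 2.02
ee_pos: [362.7, 322.3, 181.3]
tool_rot: [0.354, 0.935, -0.005, -0.0]
force: [-0.3, 0.5, 0.2]
grip_width: 0.999
t 2.025 pos [362.73 322.26 181.3 ] az 48.571547259383635 F [-0.29  0.48  0.21] w 0.9989966560764908
shift now [-14.5   -4.99  -0.07] turn [-0.05  0.01 -0.09] shift after turn [-14.41  -5.22  -0.15] q [-1.1  -0.    0.28  1.86  0.    1.29  0.03]
```

```bash
python3 -m crank '-1 -0.36 0 0 0 0 1;-1 -0.36 0 0 0 0 1;-1 -0.36 0 0 0 0 1;-1 -0.36 0 0 0 0 1;-1 -0.36 0 0 0 0 1;-1 -0.36 0 0 0 0 1;-1 -0.36 0 0 0 0 1;-1 -0.36 0 0 0 0 1;-1 -0.36 0 0 0 0 1;-1 -0.36 0 0 0 0 1;-1 -0.36 0 0 0 0 1;-1 -0.36 0 0 0 0 1';python3 go.py 552 -11 185 49.5
python3 - <<'E'
from h import *
shot('wrist','w1.png')
E
```

```text
time_s: 3.52
ee_pos: [518.8, 32.0, 181.6]
tool_rot: [0.354, 0.935, -0.005, -0.001]
force: [0.6, 0.8, 0.9]
grip_width: 0.999
t 3.525 pos [518.76  32.01 181.58] az 48.58370448441759 F [0.6  0.78 0.88] w 0.9990684513679547
shift now [-2.14 -0.41 -0.13] turn [-0.06  0.   -0.09] shift after turn [-2.13 -0.44 -0.14] q [-0.75  0.07  0.64  1.81 -0.03  1.29  0.74]
```

View pics/w1.png

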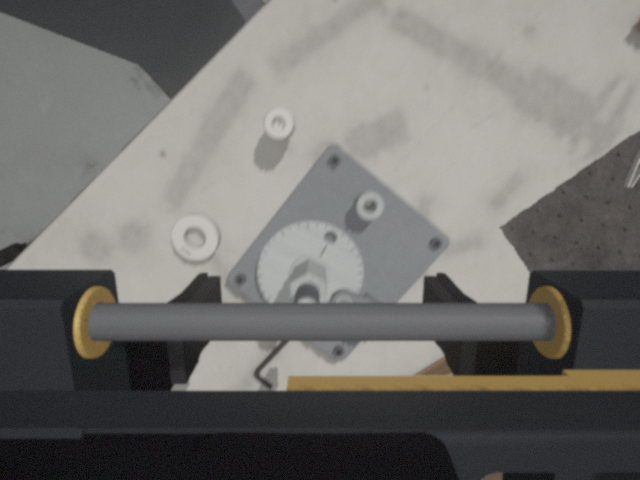

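Run:
```python
from h import *
c=load('wrist');crop(c,220,130,460,310,3,'w1c.png')
```

```text
(no output)
```

View pics/w1c.png

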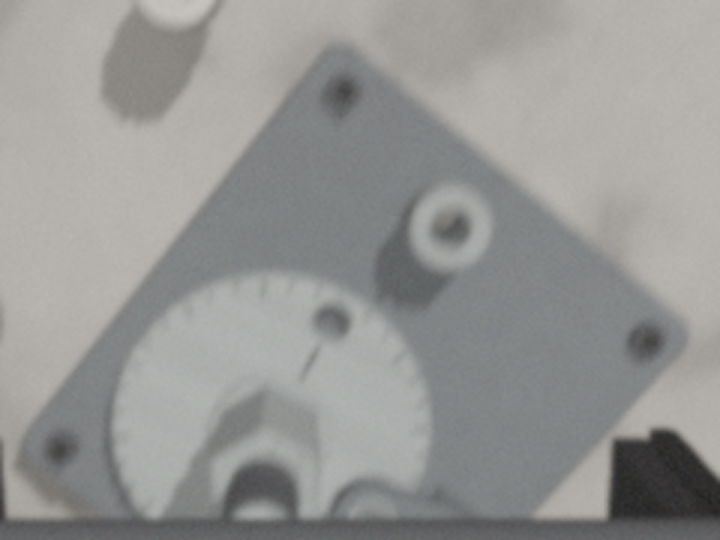

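Run:
```python
from h import *
c=load('wrist')
f=lambda x,y,z:px2w(c,220+(x+.5)/3-.5,130+(y+.5)/3-.5,z)
print('rest',f(451,225,37),'ch',f(331,321,25))
for p in((342,91),(647,341),(60,450)):print(f(*p,16))
```

```text
rest [538.79  68.39  37.  ] ch [539.86  21.65  25.  ]
[490.38  69.17  16.  ]
[611.69  90.56  16.  ]
[516.39 -73.75  16.  ]
```

Run:
```python
from h import *
c=load('scene')
f=lambda x,y,z:px2w(c,260+(x+.5)/4-.5,215+(y+.5)/4-.5,z)
print('rest',f(212,158,37),'head',f(370,173,104),'g',f(436,232,37),'ch',f(276,254,25))
for p in((330,79),(102,234),(356,469),(585,289)):print(f(*p,16))
```

```text
rest [535.75  68.42  37.  ] head [551.56 -13.74 104.  ] g [589.81  -7.5   37.  ] ch [537.06  23.1   25.  ]
[608.35  93.99  16.  ]
[487.82  72.73  16.  ]
[513.55 -69.08  16.  ]
[633.56 -47.89  16.  ]
```

```bash
python3 go.py 552 -13 120 49.5; python3 -m crank '-1 -0.2 0.4 0 0 -0.09 0.6;-1 -0.2 0.4 0 0 0 0.6;-0.2 -0.1 0.8 0 0 0 0.6;0 0 0 0 0 0 0.6'; python3 go.py 552 -13 120 49.5
```

```text
t 3.575 pos [519.98  28.27 181.73] az 48.38597852759602 F [-0.11 -2.14 -0.25] w 1.0038589600528027
shift now [-2.05 -0.36  2.48] turn [-0.06  0.01 -0.11] shift after turn [-2.05 -0.42  2.47] q [-0.75  0.07  0.64  1.8  -0.03  1.29  0.74]
time_s: 4.08
ee_pos: [553.6, -19.7, 140.6]
tool_rot: [0.348, 0.937, -0.006, -0.001]
force: [-0.2, 0.6, 0.1]
grip_width: 0.649
t 4.075 pos [553.62 -19.71 140.65] az 49.23778349479303 F [-0.17  0.62  0.09] w 0.649438858555642
shift now [0.23 0.17 0.82] turn [-0.07  0.01 -0.03] shift after turn [0.22 0.16 0.83] q [-0.65  0.19  0.69  1.79 -0.12  1.21  0.93]
```

```bash
python3 -m crank '0.2 0.16 0.8 -0.07 0 0 0.6;0 0 0 0 0 0 0.6;0 0 0 0 0 0 0.6'; python3 go.py 552 -13 120 49.5
python3 - <<'E'
from h import *
c=shot('top');crop(c,270,180,400,300,5,'t2.png')
c=shot('scene');crop(c,260,175,440,320,4,'s2.png')
E
```

```text
time_s: 4.45
ee_pos: [553.1, -12.4, 122.9]
tool_rot: [0.348, 0.938, 0.001, 0.002]
force: [0.3, -0.5, -0.4]
grip_width: 0.601
t 4.45 pos [553.15 -12.4  122.89] az 49.29488036690715 F [ 0.32 -0.53 -0.45] w 0.6010622622197623
shift now [ 0.02 -0.05  0.12] turn [ 0.02  0.02 -0.02] shift after turn [ 0.02 -0.05  0.12] q [-0.66  0.2   0.68  1.82 -0.14  1.17  0.93]
```

View pics/t2.png

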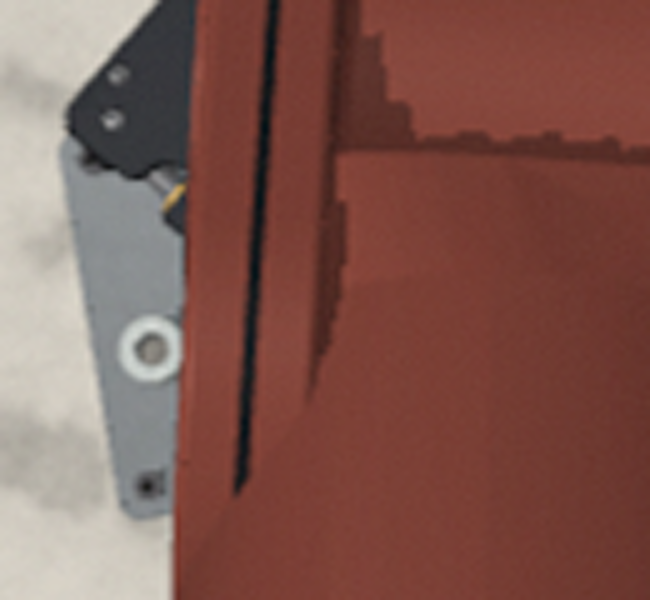

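View pics/s2.png

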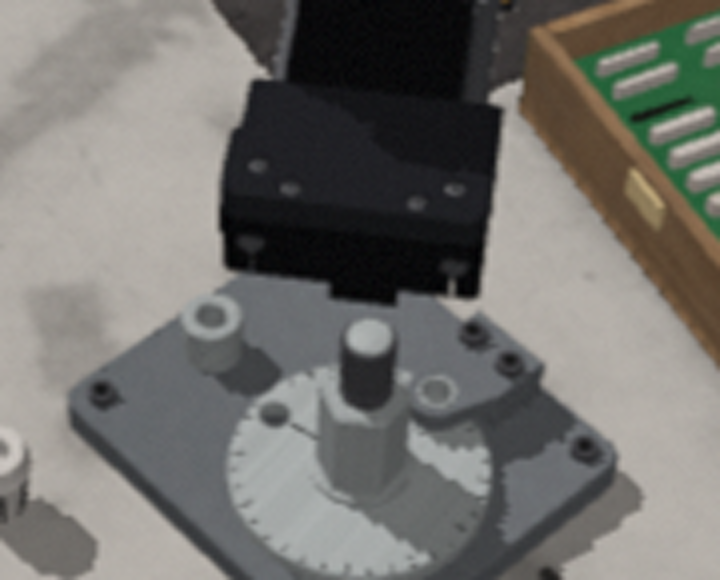

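Run:
```python
from h import *
c=load('scene');s=st();T=T_tool(s)
def pr(p):
    q=np.linalg.inv(c['cam_to_world'])@np.r_[p,1];q=c['mtx']@q[:3];u=q[:2]/q[2];return (u-[260,175])*4
print('tcp',pr(s['ee_pos']))
w=s['grip_width']*87/2
for y in(-w-15,-w,w,w+15):
  for x in(-9.5,9.5): print(y,x,pr((T@[x,y,0,1])[:3]))
for x in (-37,37):print(pr((T@[x,-95,-70,1])[:3]),pr((T@[x,95,-70,1])[:3]))
cv2.imwrite('pics/s2f.png',c['img'])
```

```text
tcp [372.53 293.2 ]
-41.05511662085077 -9.5 [385.79 389.49]
-41.05511662085077 9.5 [329.65 382.4 ]
-26.055116620850765 -9.5 [390.99 354.82]
-26.055116620850765 9.5 [335.52 347.89]
26.055116620850765 -9.5 [408.12 240.61]
26.055116620850765 9.5 [354.84 234.19]
41.05511662085077 -9.5 [412.8  209.42]
41.05511662085077 9.5 [360.12 203.14]
[468.2  400.25] [520.12 -29.44]
[221.77 369.15] [309.72 -52.5 ]
```

View pics/s2f.png

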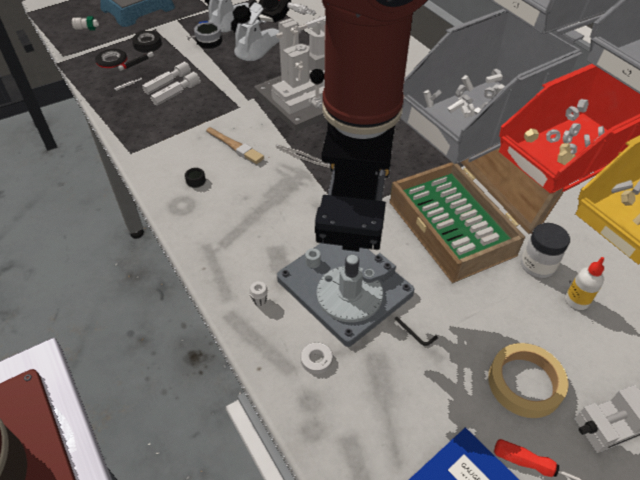

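Run:
```python
from h import *
c=load('scene');Ti=np.linalg.inv(T_tool(st()))
print(st()['time_s'],st()['ee_pos'])
for x,y in((365,294),(345,285),(390,290),(350,250),(240,250),(470,280),(350,180),(350,100),(370,330),(212,318),(150,500)):
    u=260+x/4;v=175+y/4;p=px2w(c,u,v);print((x,y),p,(Ti@np.r_[p,1])[:3])
c=load('top')
for x,y in((100,150),(120,75),(150,345),(130,160)):
    p=px2w(c,270+x/5,180+y/5);print((x,y),p,(Ti@np.r_[p,1])[:3])
```

```text
4.55 [553.1  -12.38 122.68]
(365, 294) [529.5  -39.66 164.74] [ -0.03 -35.94 -42.17]
(345, 285) [493.86 -77.51 229.53] [   2.12  -87.68 -107.13]
(390, 290) [536.09 -44.1  167.17] [ -7.93 -35.01 -44.58]
(350, 250) [494.29 -78.3  245.38] [   1.23  -87.96 -122.97]
(240, 250) [470.27 -58.16 240.  ] [  32.59  -88.36 -117.69]
(470, 280) [ 520.63 -100.61  238.55] [ -33.27  -87.72 -116.04]
(350, 180) [494.61 -75.84 271.98] [   2.52  -85.8  -149.57]
(350, 100) [512.18 -49.25 270.86] [   6.53  -54.19 -148.37]
(370, 330) [552.33 -13.53 104.13] [-0.12 -1.43 18.55]
(212, 318) [540.23  74.77  26.61] [66.87 57.38 96.04]
(150, 500) [482.5   25.65   4.12] [ 78.66 -17.57 118.28]
(100, 150) [576.87  73.74 272.  ] [  37.7    81.23 -149.19]
(120, 75) [597.02  68.51 271.79] [  19.02   90.41 -148.9 ]
(150, 345) [540.37  74.08  -2.11] [ 66.39  56.86 124.76]
(130, 160) [574.19  65.76 271.87] [  34.53   73.44 -149.07]
```

Run:
```python
from h import *
c=shot('wrist','w2.png')
Ti=np.linalg.inv(T_tool(st()))
for u,v in((200,300),(205,280),(190,350),(440,300),(230,300),(410,300),(320,320),(215,340),(425,340)):
    p=px2w(c,u,v);print((u,v),p,(Ti@np.r_[p,1])[:3])
K=c['mtx'];Tc=np.linalg.inv(c['cam_to_world'])@T_tool(st())
for y in(-26,0,26):
  for z in(0,-18.7,-40):
    q=K@(Tc@[0,y,z,1])[:3];print(y,z,q[:2]/q[2])
```

```text
(200, 300) [ 538.76 -137.65    0.44] [ -70.44 -104.65  121.98]
(205, 280) [ 528.5  -121.17    1.06] [-51.92 -98.85 121.32]
(190, 350) [519.56 -24.64 237.14] [  17.12  -30.8  -114.75]
(440, 300) [673.77  19.46   0.48] [-70.32 102.51 122.56]
(230, 300) [524.28 -30.31 190.3 ] [  9.99 -32.16 -67.9 ]
(410, 300) [566.68  17.87 188.53] [  9.27  32.01 -65.94]
(320, 320) [529.83   7.06 247.77] [  29.98   -0.05 -125.34]
(215, 340) [519.43 -12.92 246.54] [  24.83  -21.97 -124.16]
(425, 340) [547.7   20.42 247.11] [  25.15   21.74 -124.6 ]
-26 0 [271.58 266.73]
-26 -18.7 [266.83 278.97]
-26 -40 [260.19 296.07]
0 0 [321.17 266.82]
0 -18.7 [321.1  279.06]
0 -40 [321.   296.17]
26 0 [370.76 266.9 ]
26 -18.7 [375.37 279.15]
26 -40 [381.81 296.27]
```

View pics/w2.png

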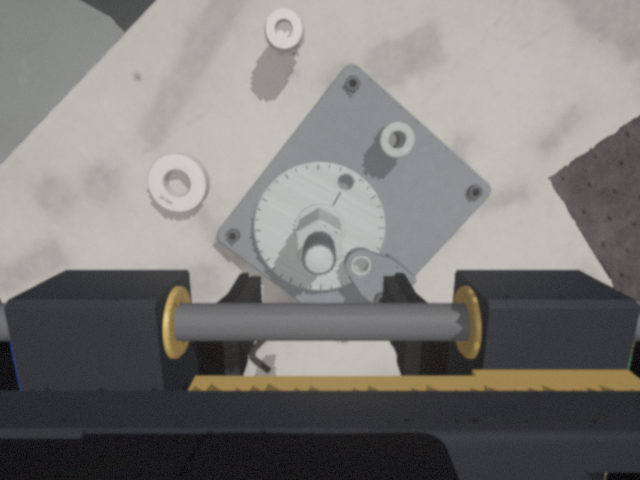

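```bash
python3 -m crank '0 0 0 0 0 0 0;0 0 0 0 0 0 0;0 0 0 0 0 0 0;0 0 0 0 0 0 0;0 0 0 0 0 0 0'; python3 go.py 552 -13 120 49.5
python3 - <<'E'
from h import *
c=shot('scene');crop(c,260,115,440,260,4,'s3.png')
Ti=np.linalg.inv(T_tool(st()))
c2=shot('wrist','w3.png')
E
```

```text
time_s: 5.22
ee_pos: [553.5, -12.6, 123.3]
tool_rot: [0.348, 0.938, 0.001, 0.002]
force: [0.3, -0.9, -0.1]
grip_width: 0.116
t 5.225 pos [553.52 -12.57 123.32] az 49.28256578919721 F [ 0.25 -0.93 -0.12] w 0.11598354921703086
shift now [ 0.04 -0.05  0.13] turn [ 0.02  0.02 -0.02] shift after turn [ 0.04 -0.05  0.13] q [-0.66  0.2   0.68  1.82 -0.14  1.17  0.93]
```

View pics/s3.png

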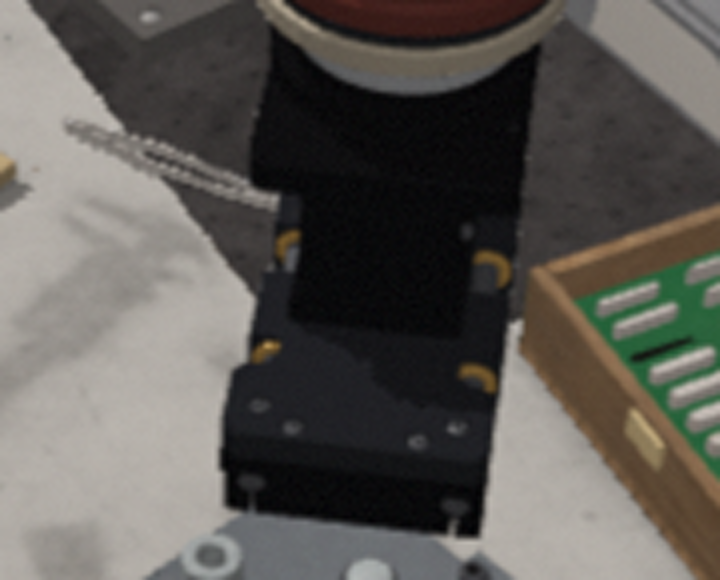

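View pics/w3.png

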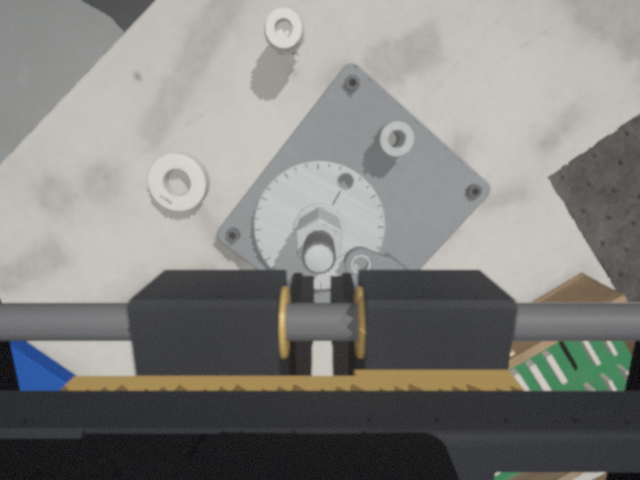

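Run:
```python
from h import *
c=load('wrist');Ti=np.linalg.inv(T_tool(st()))
for u in(296,300,304,309,334,340,346):
  for v in(278,284,292,299):
    p=px2w(c,u,v);print((u,v),(Ti@np.r_[p,1])[:3])
c['cam_to_world'];crop(c,260,230,380,310,6,'w3c.png')
```

```text
(296, 278) [ 10.36 -10.2  -45.86]
(296, 284) [  9.48  -9.93 -50.41]
(296, 292) [ 10.02  -9.3  -60.2 ]
(296, 299) [  9.54  -8.97 -65.71]
(300, 278) [ 10.15  -8.61 -45.29]
(300, 284) [  9.95  -8.27 -51.64]
(300, 292) [ 10.05  -7.81 -60.28]
(300, 299) [  8.65  -7.65 -63.59]
(304, 278) [  8.53  -7.19 -40.78]
(304, 284) [  8.17  -6.92 -46.92]
(304, 292) [  8.73  -6.48 -56.98]
(304, 299) [  8.59  -6.2  -63.44]
(309, 278) [  8.66  -5.07 -41.13]
(309, 284) [  8.78  -4.84 -48.52]
(309, 292) [  8.5   -4.6  -56.39]
(309, 299) [  8.44  -4.39 -63.07]
(334, 278) [  8.37   5.43 -40.29]
(334, 284) [  8.57   5.21 -47.91]
(334, 292) [  8.68   4.95 -56.8 ]
(334, 299) [  8.95   4.73 -64.25]
(340, 278) [  8.86   7.89 -41.62]
(340, 284) [  8.52   7.63 -47.78]
(340, 292) [  9.     7.19 -57.6 ]
(340, 299) [  8.38   6.97 -62.9 ]
(346, 278) [ 10.13  10.17 -45.13]
(346, 284) [ 10.07   9.78 -51.89]
(346, 292) [ 10.15   9.28 -60.46]
(346, 299) [  9.6    8.98 -65.78]
```

View pics/w3c.png

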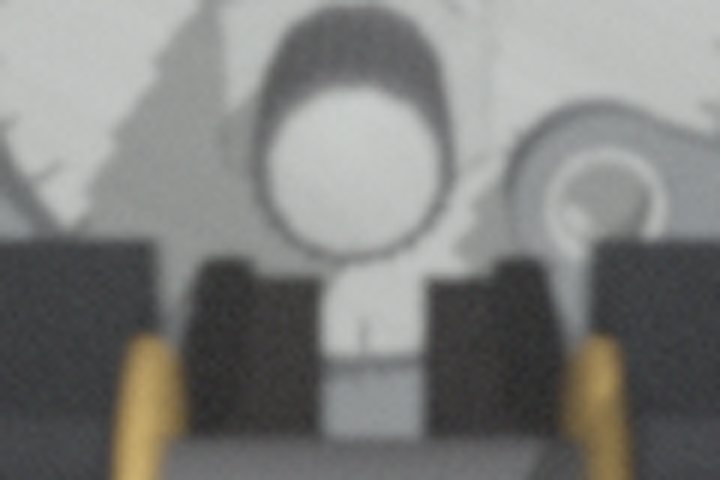

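Run:
```python
from h import *
c=load('wrist');T=T_tool(st());Ti=np.linalg.inv(T)
p=px2w(c,260+353.5/6-.5,230+170.5/6-.5,104);print('head',p,Ti@np.r_[p,1])
g=px2w(c,260+605.5/6-.5,230+207/6-.5,37);print('guide',g)
crop(c,210,50,510,290,2.6,'w3d.png')
```

```text
head [553.3  -14.43 104.  ] [-1.   -1.65 19.33  1.  ]
guide [592.89  -7.46  37.  ]
```

View pics/w3d.png

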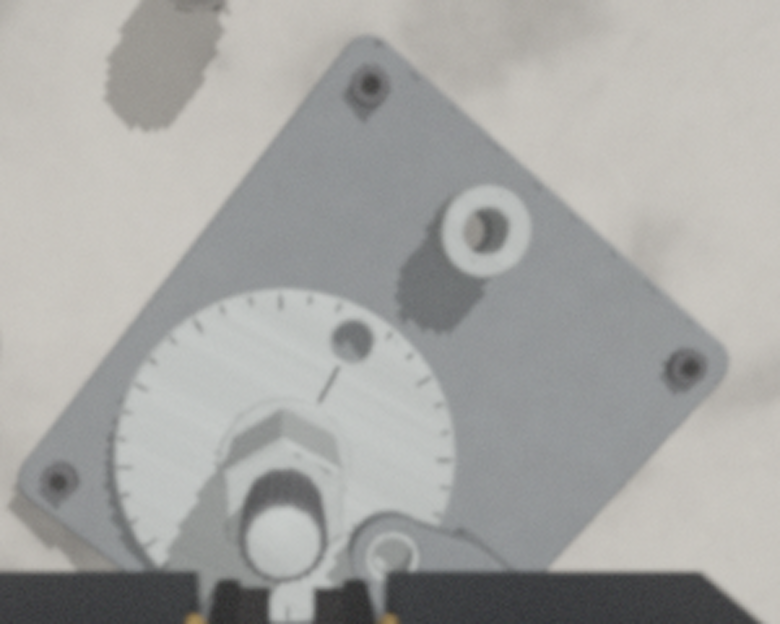

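Run:
```python
from h import *
c=load('wrist')
f=lambda x,y,z:px2w(c,210+(x+.5)/2.6-.5,50+(y+.5)/2.6-.5,z)
print('rest',f(486,231,37),'ch',f(352,341,25))
for p in((370,86),(688,368),(58,482)):print(f(*p,16))
```

```text
rest [538.6   69.28  37.  ] ch [539.22  23.23  25.  ]
[489.63  71.72  16.  ]
[611.12  93.26  16.  ]
[514.94 -71.89  16.  ]
```

```bash
python3 -m crank '0 0 0 0 0 0 0.6;0 -0.07 0 0 0 0 0.6;0 0 0 0 0 0 0.6;0 0 1 0 0 0 0.6;0 0 1 0 0 0 0.6;0 0 0.5 0 0 0 0.6; 0 0 0 0 0 0 0.6'; python3 go.py 553.3 -14.4 36.5 49.5
python3 - <<'E'
from h import *
c=shot('scene');crop(c,260,175,440,320,4,'s4.png')
E
```

```text
time_s: 6.2
ee_pos: [553.3, -13.8, 60.0]
tool_rot: [0.348, 0.938, 0.002, 0.003]
force: [0.3, 0.7, 1.1]
grip_width: 0.592
t 6.2 pos [553.34 -13.84  59.95] az 49.28412071662206 F [0.32 0.69 1.08] w 0.5923128520541424
shift now [-0.01 -0.02  0.94] turn [ 0.03  0.03 -0.02] shift after turn [-0.01 -0.02  0.94] q [-0.63  0.27  0.67  1.89 -0.2   1.04  0.98]
```

View pics/s4.png

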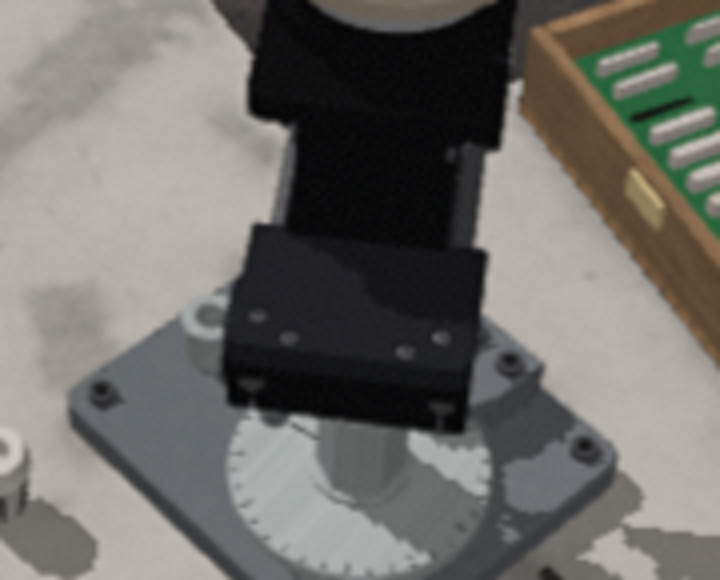

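```bash
python3 -m crank '0 -0.02 0.6 0.03 0.03 0 0.6;0 0 0.28 0 0 0 0.6;0 0 0 0 0 0 0.3;0 0 0 0 0 0 0;0 0 0 0 0 0 0;0 0 0 0 0 0 0;0 0 0 0 0 0 0' 30; python3 go.py 553.3 -14.4 36.5 49.5
```

```text
time_s: 7.12
ee_pos: [554.8, -14.3, 39.0]
tool_rot: [0.348, 0.938, 0.001, 0.001]
force: [-0.5, 0.2, -0.6]
grip_width: 0.221
t 7.125 pos [554.85 -14.33  39.05] az 49.28360446974247 F [-0.49  0.19 -0.63] w 0.22096944963103174
shift now [ 0.05 -0.04  0.1 ] turn [ 0.01  0.01 -0.02] shift after turn [ 0.05 -0.04  0.1 ] q [-0.61  0.31  0.66  1.9  -0.22  1.01  1.  ]
```

```bash
python3 -m crank '0 0 -0.3 0 0 0 0;0 0 -0.6 0 0 0 0;0 0 -0.8 0 0 0 0;0 0 -0.4 0 0 0 0;0 0 0 0 0 0 0'; python3 go.py 538.6 69.3 85 49.5
python3 - <<'E'
from h import *
c=shot('scene');crop(c,260,145,440,290,4,'s5.png')
c=shot('wrist');crop(c,210,50,510,290,2.6,'w5.png')
E
```

```text
time_s: 7.75
ee_pos: [555.4, -14.2, 96.0]
tool_rot: [0.348, 0.938, 0.001, 0.002]
force: [0.6, 0.2, -0.8]
grip_width: 0.224
t 7.75 pos [555.43 -14.22  96.02] az 49.27938240455227 F [ 0.64  0.18 -0.77] w 0.2241371397142659
shift now [2.69 2.09 0.44] turn [ 0.02  0.01 -0.02] shift after turn [2.68 2.1  0.44] q [-0.64  0.24  0.68  1.84 -0.17  1.12  0.96]
```

View pics/s5.png

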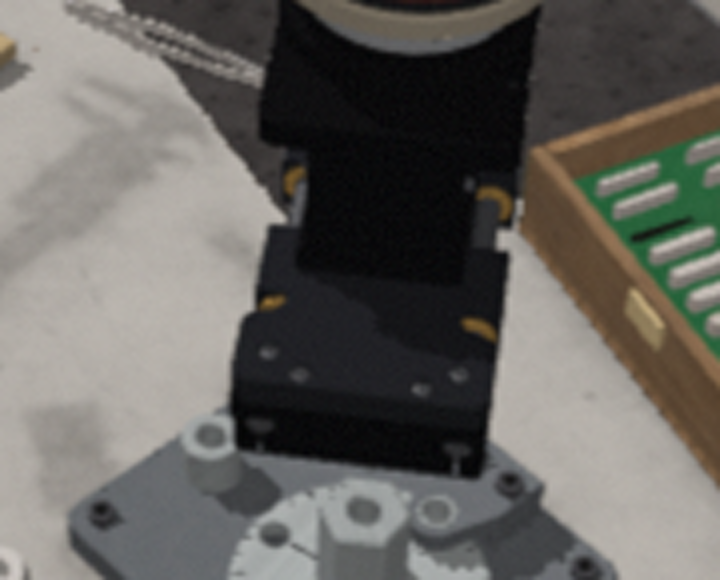

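View pics/w5.png

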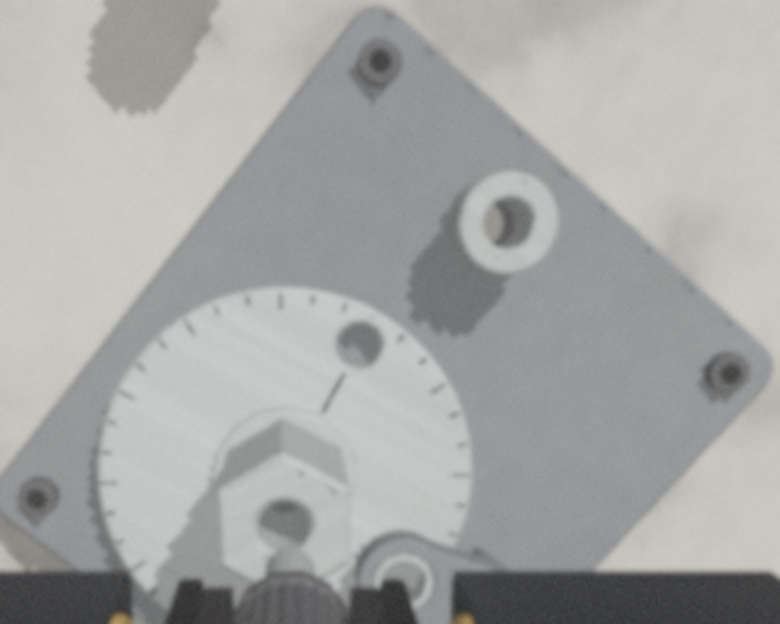

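Run:
```python
from h import *
c=load('wrist');crop(c,280,230,380,290,8,'w5c.png')
f=lambda x,y,z:px2w(c,210+(x+.5)/2.6-.5,50+(y+.5)/2.6-.5,z)
print('rest',f(509,221,37),'bore',f(286,524,72),'guide',f(402,583,37),'ch',f(360,344,25))
for p in((380,61),(730,374),(37,498)):print(f(*p,16))
```

```text
rest [538.46  69.57  37.  ] bore [553.31 -13.73  72.  ] guide [592.91  -7.83  37.  ] ch [539.32  23.41  25.  ]
[489.45  72.1   16.  ]
[611.58  93.68  16.  ]
[514.88 -71.76  16.  ]
```

View pics/w5c.png

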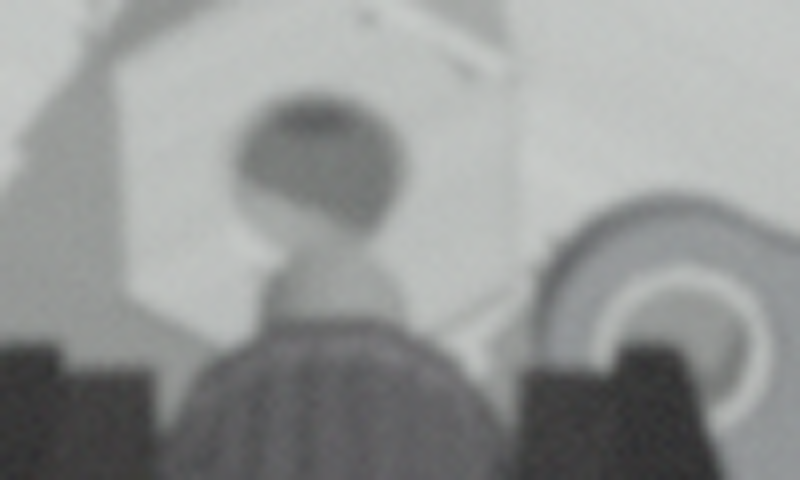

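Run:
```python
from h import *
c=load('wrist');s=st();Tc=np.linalg.inv(c['cam_to_world'])@T_tool(s);K=c['mtx']
def pr(p):
    q=K@(Tc@np.r_[p,1])[:3];return (q[:2]/q[2]-[280,230]+.5)*8-.5
for x in(0,1.5,3):
    print(x,[pr((x,y,z)) for y,z in((0,1),(-2.5,1),(2.5,1),(-5,-5),(5,-5))])
    print('edge', pr((x+2.5,0,1)),pr((x+5,0,-5)), pr((x+10,0,-33)))
```

```text
0 [array([328.86, 286.34]), array([290.95, 286.29]), array([366.77, 286.39]), array([250.69, 315.31]), array([406.62, 315.52])]
edge [328.89 250.12] [328.72 240.86] [327.63 305.26]
1.5 [array([328.88, 264.63]), array([290.91, 264.58]), array([366.86, 264.68]), array([250.57, 293.04]), array([406.77, 293.25])]
edge [328.91 228.28] [328.74 218.32] [327.65 279.22]
3 [array([328.9 , 242.85]), array([290.86, 242.79]), array([366.94, 242.9 ]), array([250.45, 270.69]), array([406.94, 270.9 ])]
edge [328.93 206.36] [328.76 195.7 ] [327.67 253.06]
```

```bash
python3 -m crank '0.9 0.7 0 0 0 0 0;0.9 0.7 0 0 0 0 0;0.7 0.55 0.4 0 0 0 0;0 0 0.5 0 0 0 0;0 0 0 0 0 0 0;0 0 0 0 0 0 0'; python3 go.py 538.5 69.5 4 49.5
```

```text
time_s: 8.6
ee_pos: [536.9, 62.6, 68.4]
tool_rot: [0.349, 0.937, -0.001, -0.001]
force: [0.5, -0.3, -1.2]
grip_width: 0.222
t 8.6 pos [536.9   62.65  68.39] az 49.108601983799424 F [ 0.49 -0.31 -1.22] w 0.2218869633697056
shift now [0.13 0.26 2.58] turn [-0.02 -0.   -0.04] shift after turn [0.13 0.25 2.58] q [-0.75  0.23  0.63  1.9  -0.16  1.06  0.8 ]
```

```bash
python3 -m crank '0.13 0.26 0.2 0 0 0 0;0 0 0.3 0 0 0 0;0 0 0 0 0 0 0'; python3 go.py 538.5 69.5 4 49.5
python3 - <<'E'
from h import *
c=shot('wrist');crop(c,260,170,410,290,5,'w6.png')
c=shot('scene');crop(c,260,145,440,290,4,'s6.png')
E
```

```text
time_s: 8.98
ee_pos: [539.4, 68.8, 55.4]
tool_rot: [0.35, 0.937, -0.001, -0.0]
force: [0.4, -0.1, -0.9]
grip_width: 0.215
t 8.975 pos [539.44  68.83  55.45] az 48.995196142629226 F [ 0.4  -0.1  -0.89] w 0.21463777096393133
shift now [0.05 0.   2.06] turn [-0.01  0.   -0.05] shift after turn [ 0.05 -0.    2.06] q [-0.75  0.26  0.62  1.9  -0.17  1.04  0.8 ]
```

View pics/w6.png

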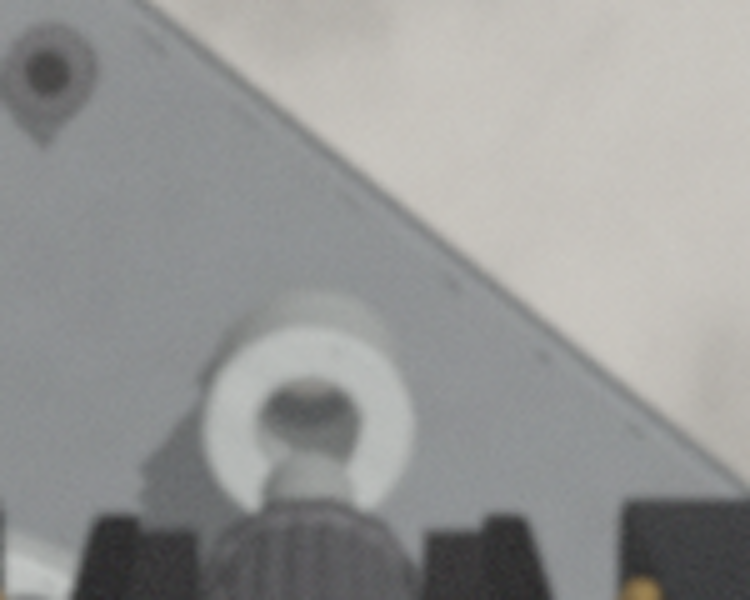

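View pics/s6.png

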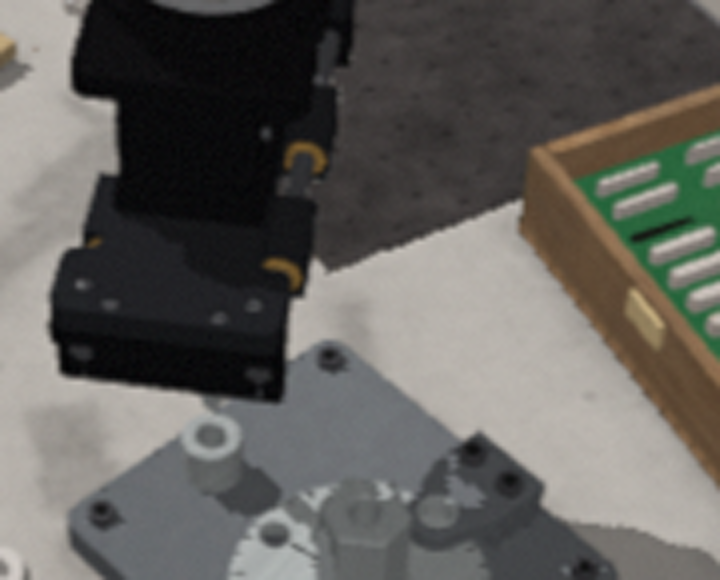

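```bash
python3 - <<'E'
from h import *
c=load('wrist');T=c['cam_to_world'];s=st();Ti=np.linalg.inv(T_tool(s))
p=px2w(c,260+308.5/5-.5,170+421/5-.5,37);print(p,Ti@np.r_[p,1])
E
python3 -m crank '0.04 0 0.5 0 0 0 0;0 0 0.2 0 0 0 0;0 0 0 0 0 0 0'; python3 go.py 538.5 69.5 4 49.5
```

```text
[538.06  69.91  37.  ] [ 1.91 -0.39 19.    1.  ]
time_s: 9.45
ee_pos: [538.9, 69.6, 37.3]
tool_rot: [0.35, 0.937, -0.001, 0.0]
force: [-0.6, 0.1, -1.9]
grip_width: 0.22
t 9.45 pos [538.91  69.61  37.27] az 48.99650761418204 F [-0.57  0.13 -1.87] w 0.21981306326358988
shift now [ 0.01 -0.01  1.33] turn [-0.01  0.   -0.05] shift after turn [ 0.01 -0.01  1.33] q [-0.74  0.28  0.62  1.92 -0.19  1.    0.81]
```

Tip at the mouth; descend gently watching force.

```bash
python3 -m crank '0.02 0 0.25 0 0 0 0;0 0 0.25 0 0 0 0;0 0 0 0 0 0 0'; python3 go.py 538.5 69.5 4 49.5
```

```text
time_s: 9.82
ee_pos: [538.8, 69.6, 24.1]
tool_rot: [0.35, 0.937, -0.001, 0.0]
force: [0.1, -0.4, -1.6]
grip_width: 0.225
t 9.825 pos [538.78  69.56  24.05] az 48.97600672359732 F [ 0.11 -0.37 -1.63] w 0.22478225158878282
shift now [ 0.01 -0.01  0.8 ] turn [-0.01  0.01 -0.05] shift after turn [ 0.01 -0.01  0.8 ] q [-0.74  0.3   0.61  1.93 -0.2   0.97  0.82]
```

```bash
python3 -m crank '0 0 0.4 0 0 0 0;0 0 0.25 0 0 0 0;0 0 0 0 0 0 0'; python3 go.py 538.5 69.5 4 49.5;python3 -m crank '0 0 0.1 0 0 0 0;0 0 0.05 0 0 0 0;0 0 0 0 0 0 0'; python3 go.py 538.5 69.5 4 49.5
```

```text
time_s: 10.2
ee_pos: [538.7, 69.4, 6.5]
tool_rot: [0.35, 0.937, -0.001, 0.0]
force: [0.8, 0.2, -0.6]
grip_width: 0.215
t 10.2 pos [538.73  69.42   6.53] az 48.974975379179476 F [ 0.79  0.21 -0.57] w 0.21520414348961858
shift now [ 0.01 -0.    0.1 ] turn [-0.01  0.01 -0.05] shift after turn [ 0.01 -0.    0.1 ] q [-0.73  0.33  0.6   1.94 -0.22  0.94  0.84]
time_s: 10.58
ee_pos: [539.1, 69.5, 4.1]
tool_rot: [0.351, 0.937, -0.0, 0.0]
force: [-0.0, -0.9, -2.2]
grip_width: 0.225
t 10.575 pos [539.09  69.52   4.14] az 48.96102897762074 F [-0.04 -0.91 -2.23] w 0.22515636373881134
shift now [ 0.02 -0.02  0.01] turn [-0.    0.   -0.05] shift after turn [ 0.02 -0.02  0.01] q [-0.72  0.33  0.6   1.95 -0.23  0.93  0.84]
```

```bash
python3 -m crank '0 0 0.08 0 0 0 0;0 0 0 0 0 0 0'; python3 go.py 538.5 69.5 4 49.5;python3 -m crank '0 0 0.08 0 0 0 0;0 0 0 0 0 0 0'; python3 go.py 538.5 69.5 4 49.5
```

```text
time_s: 10.82
ee_pos: [539.5, 69.6, 4.2]
tool_rot: [0.351, 0.937, 0.0, -0.0]
force: [-0.1, -0.3, -2.7]
grip_width: 0.218
t 10.825 pos [539.53  69.63   4.15] az 48.945552263993974 F [-0.13 -0.28 -2.74] w 0.21750693075473568
shift now [ 0.03 -0.03  0.01] turn [ 0.   -0.   -0.06] shift after turn [ 0.03 -0.03  0.01] q [-0.72  0.33  0.6   1.95 -0.23  0.93  0.84]
time_s: 11.08
ee_pos: [539.7, 69.7, 4.0]
tool_rot: [0.351, 0.936, 0.001, -0.0]
force: [-0.9, -0.7, -1.5]
grip_width: 0.217
t 11.075 pos [539.73  69.66   4.03] az 48.93105014657309 F [-0.95 -0.7  -1.47] w 0.21658090485100281
shift now [ 0.03 -0.04  0.  ] turn [ 0.01 -0.01 -0.06] shift after turn [ 0.03 -0.04  0.  ] q [-0.72  0.33  0.6   1.94 -0.23  0.93  0.85]
```

```bash
python3 -m crank '0 0 0 0 0 0 0.55;0 0 0 0 0 0 0.55;0 0 0 0 0 0 0.55;0 0 -1 0 0 0 0.55;0 0 -1 0 0 0 0.6;0 0 -1 0 0 0 0.6;-0.6 -0.5 0 0 0 0 0.6;0 0 0 0 0 0 0.6'; python3 go.py 553.3 -13.9 70 49.5
python3 - <<'E'
from h import *
c=shot('wrist','w7f.png');crop(c,210,100,510,290,2.6,'w7.png')
c=shot('scene');crop(c,260,145,440,290,4,'s7.png')
E
```

```text
time_s: 12.08
ee_pos: [542.9, 50.9, 80.1]
tool_rot: [0.35, 0.937, 0.001, -0.0]
force: [-0.2, -0.2, 0.4]
grip_width: 0.599
t 12.075 pos [542.94  50.92  80.11] az 49.00229469611157 F [-0.21 -0.16  0.37] w 0.5994746302783001
shift now [-2.01 -1.69  0.4 ] turn [ 0.01 -0.01 -0.05] shift after turn [-2.  -1.7  0.4] q [-0.74  0.23  0.64  1.88 -0.16  1.08  0.82]
```

View pics/w7.png

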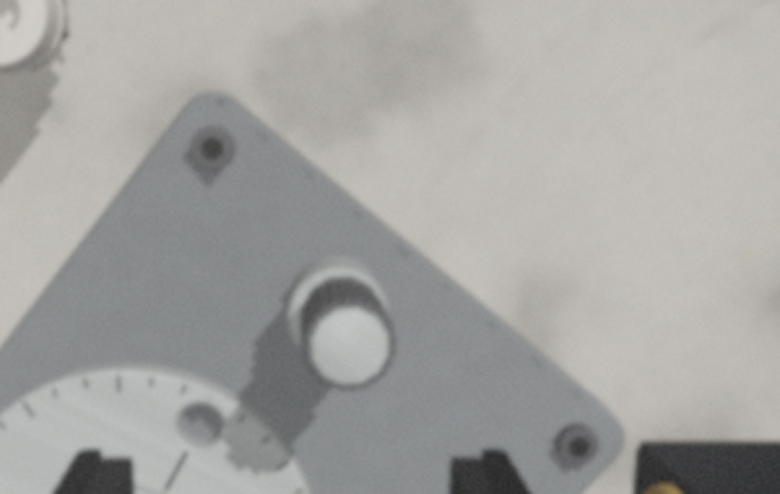

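View pics/s7.png

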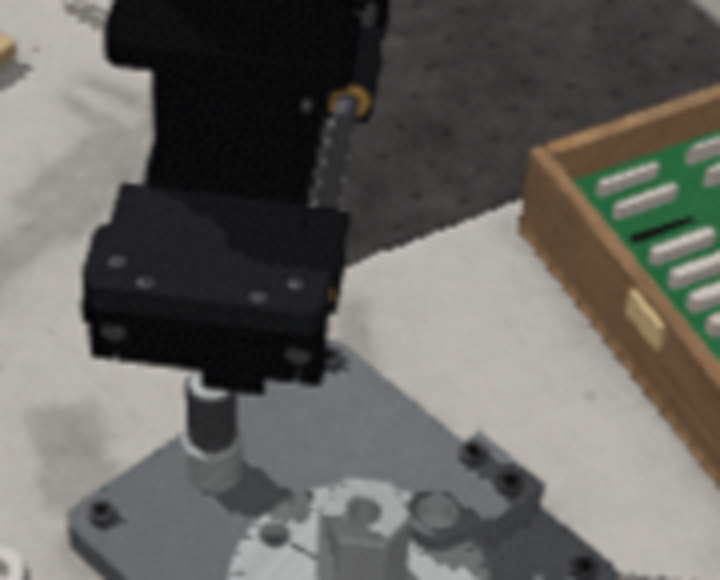

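```bash
python3 - <<'E'
from h import *
c=load('wrist');print(px2w(c,210+348/2.6,100+345/2.6),px2w(c,210+200/2.6,100+424/2.6,25))
E
python3 -m crank '-0.9 -0.8 0.2 0 0 -0.14 0.6;-0.9 -0.8 0.2 0 0 0 0.6;-0.2 -0.1 0 0 0 0 0.6;0 0 0 0 0 0 0.6'; python3 go.py 553.3 -13.9 7 50.5
```

```text
[538.92  70.56  69.62] [539.64  23.49  25.  ]
time_s: 12.68
ee_pos: [553.1, -8.2, 67.8]
tool_rot: [0.335, 0.942, 0.001, -0.002]
force: [0.6, 0.9, -0.0]
grip_width: 0.599
t 12.675 pos [553.1   -8.21  67.82] az 50.873341332997605 F [ 0.63  0.91 -0.04] w 0.5989280981567621
shift now [-0.16 -0.17  2.43] turn [ 0.   -0.02  0.04] shift after turn [-0.15 -0.17  2.43] q [-0.63  0.27  0.66  1.87 -0.19  1.07  0.99]
```

```bash
python3 -m crank '-0.15 -0.17 0.3 0 0 0.03 0.6;0 0 0.7 0 0 0 0.6;0 0 0 0 0 0 0.6'; python3 go.py 553.3 -13.9 7 50.5
python3 - <<'E'
from h import *
c=shot('wrist');crop(c,210,130,450,310,3.2,'w8.png')
E
```

```text
time_s: 13.05
ee_pos: [552.7, -11.0, 40.5]
tool_rot: [0.336, 0.942, 0.001, -0.003]
force: [-0.6, -0.1, -0.1]
grip_width: 0.601
t 13.05 pos [552.71 -10.98  40.49] az 50.74925378510562 F [-0.61 -0.05 -0.11] w 0.601161084704827
shift now [-0.1  -0.08  1.34] turn [ 0.   -0.03  0.02] shift after turn [-0.09 -0.08  1.34] q [-0.61  0.31  0.65  1.89 -0.22  1.02  1.02]
```

View pics/w8.png

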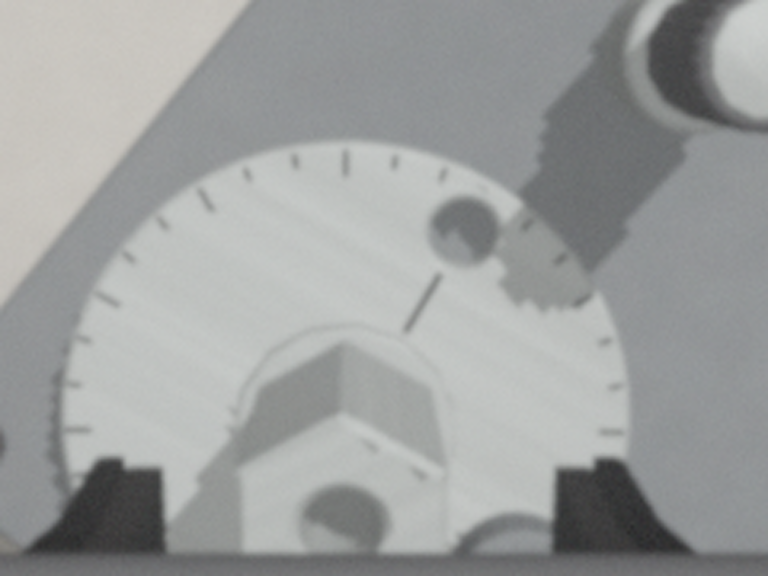

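```bash
python3 -m crank '-0.1 -0.09 0.3 0 0 0 0.6;0 0 0.5 0 0 0 0.6;0 0 0.5 0 0 0 0.6;0 0 0 0 0 0 0.6'; python3 go.py 553.3 -13.9 7 50.5
```

```text
time_s: 13.6
ee_pos: [553.8, -14.3, 6.5]
tool_rot: [0.336, 0.942, 0.001, -0.002]
force: [0.5, 1.1, -0.9]
grip_width: 0.595
t 13.6 pos [553.83 -14.34   6.46] az 50.75595229477517 F [ 0.47  1.14 -0.87] w 0.5953708606775248
shift now [ 0.03  0.   -0.02] turn [ 0.01 -0.03  0.03] shift after turn [ 0.03  0.   -0.02] q [-0.59  0.36  0.64  1.92 -0.26  0.95  1.06]
```

```bash
python3 -m crank '0 0 0 0 0 0 0;0 0 0 0 0 0 0;0 0 0 0 0 0 0;0 0 0 0 0 0 0;0 0 0 0 0 0.3 0;0 0 0 0 0 0.6 0;0 0 0 0 0 0.6 0;0 0 0 0 0 0 0' 30; python3 go.py 553.3 -13.9 7 50.5
```

```text
time_s: 14.6
ee_pos: [553.2, -14.1, 7.0]
tool_rot: [0.459, 0.889, 0.001, -0.003]
force: [0.7, -0.0, -2.1]
grip_width: 0.339
t 14.6 pos [553.19 -14.1    6.96] az 35.393829249800206 F [ 0.74 -0.02 -2.09] w 0.3392394087538982
shift now [ 0.    0.01 -0.  ] turn [ 0.   -0.03 -1.51] shift after turn [ 0.    0.01 -0.  ] q [-0.63  0.37  0.69  1.92 -0.29  0.96  0.81]
```

```bash
python3 -m crank '0 0 0 0 0 0.9 0;0 0 0 0 0 0.9 0;0 0 0 0 0 0.9 0;0 0 0 0 0 0.9 0;0 0 0 0 0 0 0'; python3 go.py 553.3 -13.9 7 -50
python3 - <<'E'
from h import *
c=shot('wrist');crop(c,210,100,450,280,3.2,'w9.png')
E
```

```text
time_s: 15.22
ee_pos: [552.8, -14.5, 7.0]
tool_rot: [0.712, 0.702, 0.0, -0.003]
force: [-0.6, -0.6, -1.0]
grip_width: 0.337
t 15.225 pos [552.79 -14.52   7.01] az -0.8407025441402072 F [-0.61 -0.57 -1.01] w 0.33734211205729564
shift now [0.03 0.02 0.  ] turn [-0.03 -0.01  4.92] shift after turn [ 0.03 -0.01  0.  ] q [-0.74  0.4   0.83  1.92 -0.36  0.97  0.25]
```

View pics/w9.png

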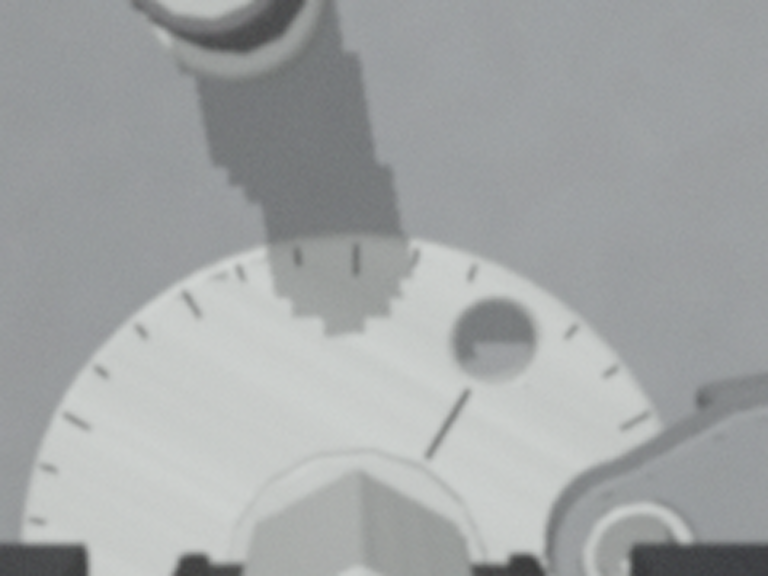

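Collar turns with the gripper. Continue.

```bash
python3 -m crank '0 0 0 0 0 0.9 0;0 0 0 0 0 0.9 0;0 0 0 0 0 0.9 0;0 0 0 0 0 0.9 0;0 0 0 0 0 0.9 0;0 0 0 0 0 0 0'; python3 go.py 553.3 -13.9 7 -50
python3 - <<'E'
from h import *
c=shot('wrist');crop(c,210,100,450,280,3.2,'w10.png')
c=shot('scene');crop(c,260,175,440,320,4,'s10.png')
E
```

```text
time_s: 16.02
ee_pos: [552.4, -14.4, 7.1]
tool_rot: [0.925, 0.38, -0.001, -0.004]
force: [-0.5, -1.3, 0.1]
grip_width: 0.341
t 16.025 pos [552.36 -14.38   7.09] az -45.311051783865274 F [-0.55 -1.34  0.13] w 0.3409244172554347
shift now [0.04 0.01 0.  ] turn [-0.04 -0.    0.47] shift after turn [0.04 0.01 0.  ] q [-0.86  0.48  1.    1.93 -0.48  1.   -0.43]
```

View pics/w10.png

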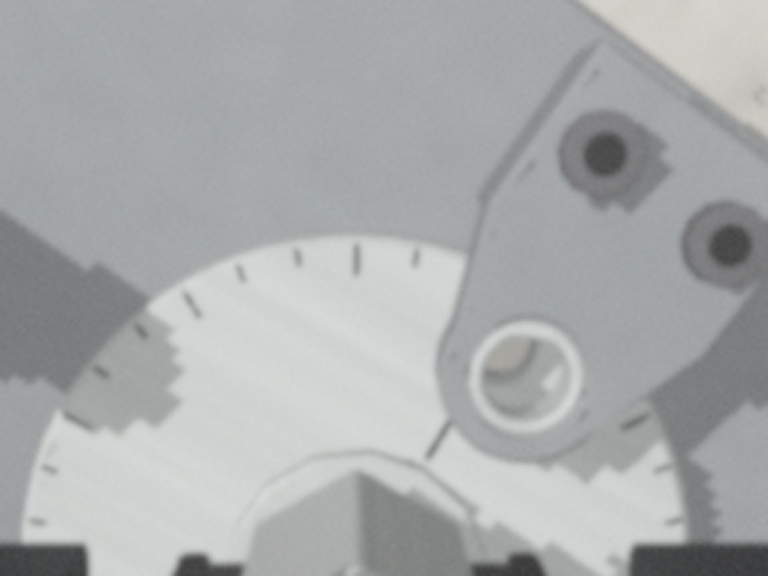

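View pics/s10.png

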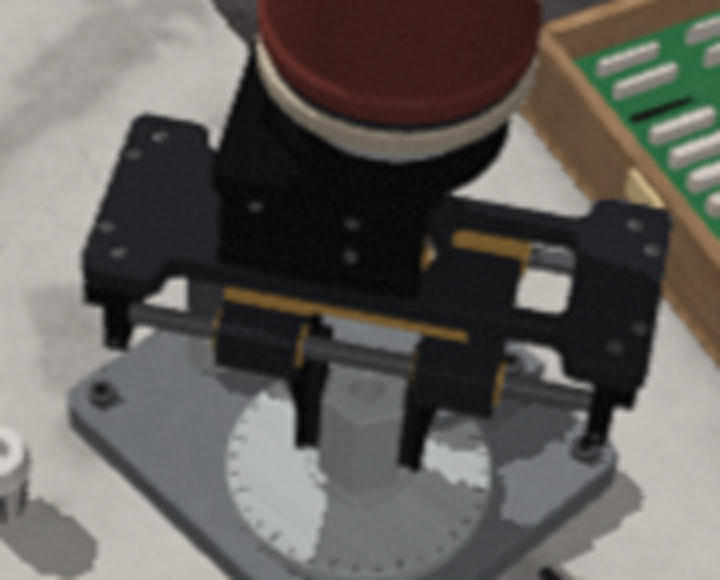

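```bash
python3 -m crank '0 0 0 0 0 0.46 0;0 0 0 0 0 0 0;0 0 0 0 0 0 0'; python3 go.py 553.3 -13.9 7 -50
python3 - <<'E'
from h import *
c=shot('wrist');crop(c,310,160,430,250,6,'w11.png')
crop(c,210,100,450,280,3.2,'w11b.png')
E
```

```text
time_s: 16.5
ee_pos: [552.3, -14.4, 7.1]
tool_rot: [0.937, 0.348, -0.001, -0.004]
force: [-0.8, -1.3, -0.7]
grip_width: 0.341
t 16.5 pos [552.32 -14.36   7.13] az -49.22363298375827 F [-0.78 -1.27 -0.72] w 0.3407716320182911
shift now [0.04 0.01 0.01] turn [-0.05 -0.01  0.08] shift after turn [0.04 0.01 0.01] q [-0.87  0.48  1.02  1.93 -0.5   1.01 -0.48]
```

View pics/w11.png

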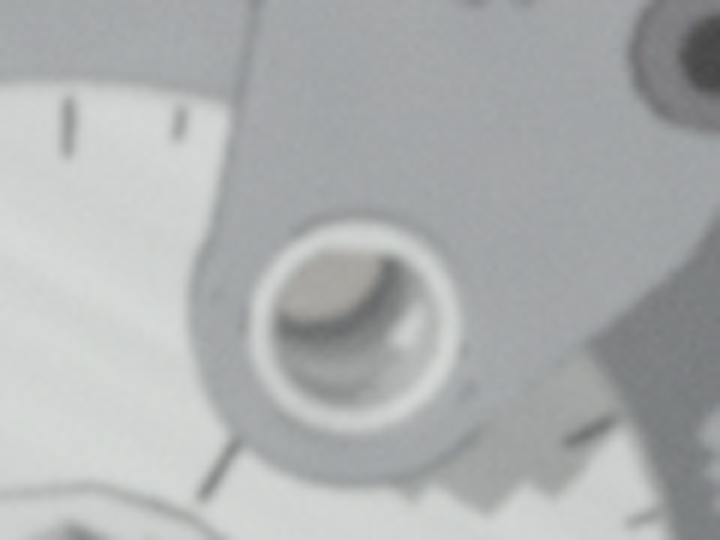

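Run:
```python
from h import *
c=load('wrist');s=st();Ti=np.linalg.inv(T_tool(s))
f=lambda x,y,z:px2w(c,310+(x+.5)/6-.5,160+(y+.5)/6-.5,z)
g=f(355,326,37);o=s['ee_pos'].copy()
print('guide',g)
a=f(203,498,25);b=f(240,441,25)
az=lambda v:np.degrees(np.arctan2(v[1],v[0]))
print(a,b,az(b-a),az(a-o),az(b-o),'guide az',az(g-o), az(g-np.array([553.3,-14.1,0])))
```

```text
guide [593.14  -7.7   37.  ]
[574.41 -10.45  25.  ] [579.72  -9.58  25.  ] 9.353556071633466 9.99792978826712 9.873171384329778 guide az 9.250514139982174 9.129890280961892
```

View pics/w11b.png

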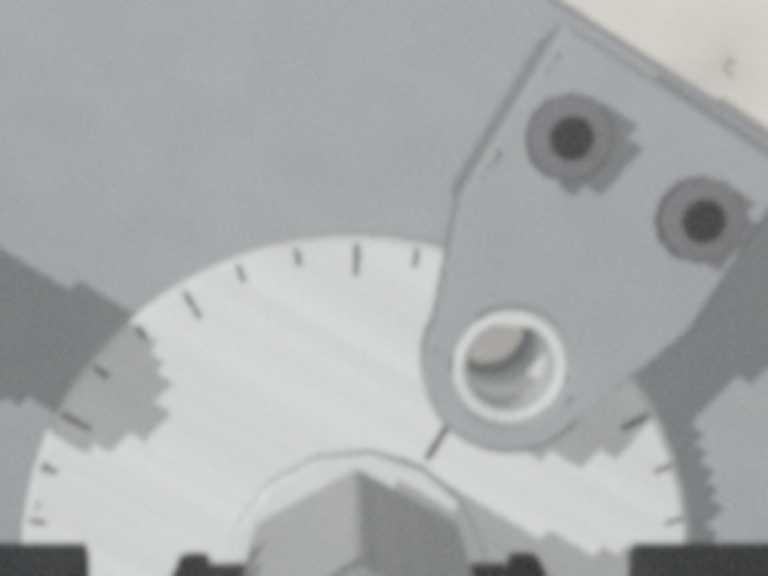

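```bash
python3 -m crank '0 0 0 0 0 0 0.45;0 0 0 0 0 0 0.6;0 0 0 0 0 0 0.6;0 0 -1 0 0 0 0.6;0 0 -1 0 0 0 0.6;0 0 -0.7 0 0 0 0.6;0 0 0 0 0 0.9 0.6;0 0 0 0 0 0.9 0.6;0 0 0 0 0 0.9 0.6;0 0 0 0 0 0.4 0.6;0 0 0 0 0 0 0.6'; python3 go.py 538.7 69.6 70 -80
python3 - <<'E'
from h import *
c=shot('wrist','w12.png')
E
```

```text
time_s: 17.92
ee_pos: [553.0, -13.3, 77.6]
tool_rot: [0.997, 0.079, -0.002, -0.005]
force: [0.2, 0.3, 0.1]
grip_width: 0.6
t 17.925 pos [553.01 -13.29  77.56] az -80.89116151104508 F [0.24 0.34 0.15] w 0.5996759449344502
shift now [-0.04 -3.36  0.33] turn [-0.05  0.01 -0.09] shift after turn [ 0.01 -3.36  0.3 ] q [-1.03  0.47  1.24  1.87 -0.5   1.16 -1.02]
```

View pics/w12.png

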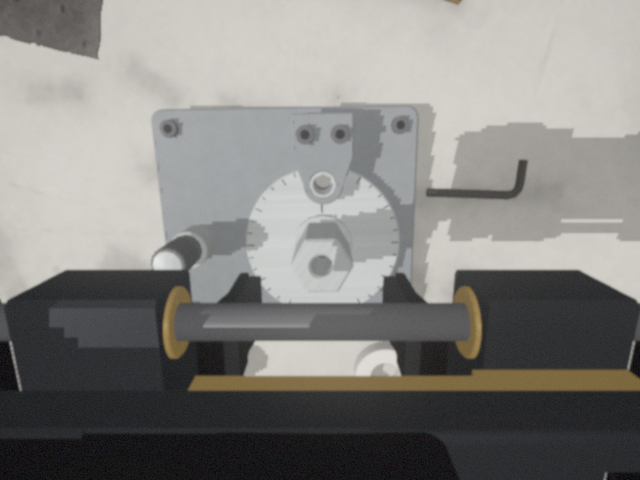

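```bash
python3 -m crank '0 -0.8 0 -0.05 0 -0.09 0.6;0 -0.8 0 0 0 0 0.6;0 0 0 0 0 0 0.6'; python3 go.py 538.7 69.6 70 -80
```

```text
time_s: 18.35
ee_pos: [546.2, 26.6, 78.0]
tool_rot: [0.996, 0.09, -0.001, -0.0]
force: [0.0, -0.3, 0.4]
grip_width: 0.604
t 18.35 pos [546.18  26.64  77.98] az -79.63659593769529 F [ 0.02 -0.26  0.37] w 0.6044230828735873
shift now [ 0.02 -1.74  0.32] turn [-0.01  0.01  0.04] shift after turn [ 0.   -1.74  0.32] q [-1.13  0.46  1.26  1.89 -0.48  1.15 -1.08]
```

```bash
python3 -m crank '0 -0.8 0 0 0 0 0.6;0 -0.8 0 0 0 0 0.6;0 0 0 0 0 0 0.6;0 0 0 0 0 0 0.6'; python3 go.py 538.7 69.6 45 -80
python3 - <<'E'
from h import *
c=shot('wrist');crop(c,210,100,450,280,3.2,'w13.png')
E
```

```text
time_s: 18.85
ee_pos: [539.5, 62.4, 78.6]
tool_rot: [0.996, 0.09, -0.0, -0.0]
force: [0.3, -0.2, 0.5]
grip_width: 0.597
t 18.85 pos [539.52  62.44  78.64] az -79.61553416395999 F [ 0.27 -0.22  0.5 ] w 0.5967155763200633
shift now [ 0.02 -0.29  1.35] turn [-0.    0.    0.04] shift after turn [ 0.02 -0.29  1.35] q [-1.21  0.46  1.27  1.9  -0.48  1.15 -1.15]
```

View pics/w13.png

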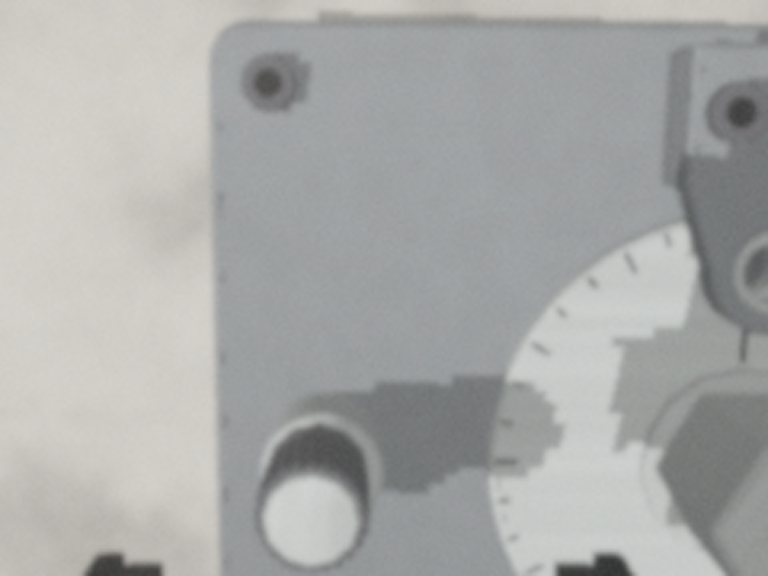

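```bash
python3 -m crank '0 -0.29 0.2 0 0 0 0.6;0 0 0.7 0 0 0 0.6;0 0 0.4 0 0 0 0.6;0 0 0 0 0 0 0.6'; python3 go.py 538.7 69.6 8 -80
python3 - <<'E'
from h import *
c=shot('wrist');crop(c,210,130,450,310,3.2,'w14.png')
p=None
E
```

```text
time_s: 19.4
ee_pos: [537.7, 68.3, 43.2]
tool_rot: [0.996, 0.089, -0.001, 0.0]
force: [-0.9, -0.5, 0.1]
grip_width: 0.603
t 19.4 pos [537.74  68.3   43.16] az -79.7371829424683 F [-0.87 -0.5   0.11] w 0.6028756763279259
shift now [ 0.05 -0.04  1.41] turn [-0.    0.01  0.03] shift after turn [ 0.05 -0.04  1.41] q [-1.18  0.5   1.22  1.93 -0.53  1.09 -1.13]
```

View pics/w14.png

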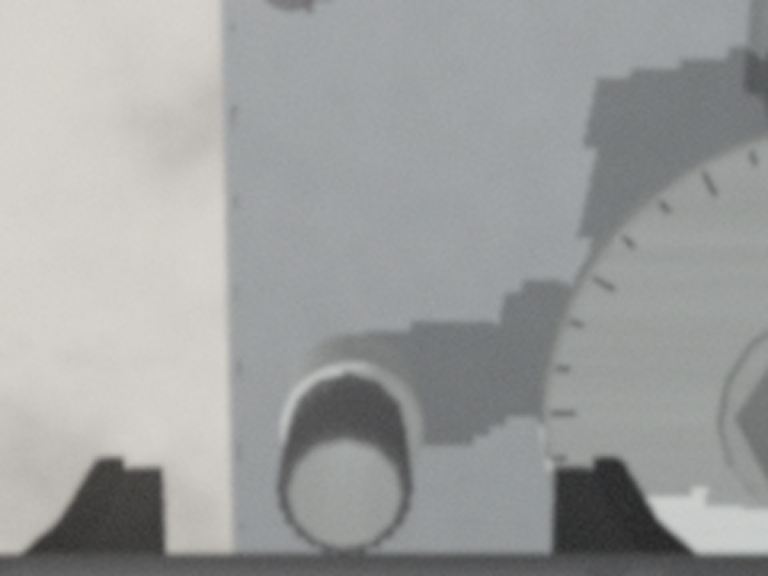

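```bash
python3 -m crank '0.05 -0.06 0.6 0 0 0 0.6;0 0 0.6 0 0 0 0.6;0 0 0.15 0 0 0 0.6;0 0 0 0 0 0 0.6'; python3 go.py 538.7 69.6 8 -80
```

```text
time_s: 19.95
ee_pos: [539.0, 70.0, 7.4]
tool_rot: [0.996, 0.089, -0.001, 0.0]
force: [-0.0, -0.0, -0.2]
grip_width: 0.601
t 19.95 pos [539.04  69.98   7.37] az -79.73993515381189 F [-0.04 -0.   -0.23] w 0.6012276538296777
shift now [-0.02  0.01 -0.03] turn [0.   0.01 0.03] shift after turn [-0.02  0.01 -0.03] q [-1.13  0.54  1.15  1.96 -0.58  1.03 -1.1 ]
```

```bash
python3 -m crank '0 0 0 0 0 0 0.25;0 0 0 0 0 0 0;0 0 0 0 0 0 0;0 0 0 0 0 0 0;0 0 0 0 0 0 0' 30; python3 go.py 538.7 69.6 8 -80; python3 -m crank '0 0 -0.5 0 0 0 0;0 0 -1 0 0 0 0;0 0 -1 0 0 0 0;0 0 0 0 0 0 0'; python3 go.py 593 -7.6 55 -80
```

```text
time_s: 20.58
ee_pos: [539.7, 70.2, 8.3]
tool_rot: [0.996, 0.089, 0.0, -0.0]
force: [-0.5, -0.2, -1.0]
grip_width: 0.219
t 20.575 pos [539.73  70.17   8.28] az -79.73331052668131 F [-0.49 -0.23 -0.96] w 0.2190724730340053
shift now [-0.04  0.02  0.01] turn [-0.   -0.    0.03] shift after turn [-0.04  0.02  0.01] q [-1.13  0.54  1.16  1.96 -0.58  1.03 -1.1 ]
time_s: 21.08
ee_pos: [539.7, 69.6, 74.4]
tool_rot: [0.996, 0.089, 0.0, -0.0]
force: [0.1, -0.3, -0.8]
grip_width: 0.22
t 21.075 pos [539.73  69.59  74.45] az -79.78502044181208 F [ 0.12 -0.31 -0.82] w 0.21991648359042676
shift now [1.55 3.42 0.78] turn [-0.   -0.    0.02] shift after turn [1.56 3.41 0.78] q [-1.22  0.46  1.27  1.9  -0.49  1.14 -1.16]
```

```bash
python3 -m crank '0.4 0.85 0 0 0 0 0;0.4 0.85 0 0 0 0 0;0.4 0.85 0 0 0 0 0;0.38 0.85 0 0 0 0 0;0 0 0 0 0 0 0;0 0 0 0 0 0 0'; python3 go.py 593.8 -7.4 55 -80
python3 - <<'E'
from h import *
c=shot('wrist');crop(c,210,130,450,310,3.2,'w15.png')
E
```

```text
time_s: 21.82
ee_pos: [593.2, -7.2, 72.0]
tool_rot: [0.996, 0.09, -0.002, -0.001]
force: [-0.2, 0.2, -1.1]
grip_width: 0.224
t 21.825 pos [593.15  -7.19  71.98] az -79.64144984624954 F [-0.19  0.15 -1.15] w 0.2239798131385479
shift now [0.03 0.01 0.68] turn [-0.01  0.02  0.04] shift after turn [0.02 0.01 0.68] q [-0.93  0.55  1.16  1.78 -0.54  1.18 -1.  ]
```

View pics/w15.png

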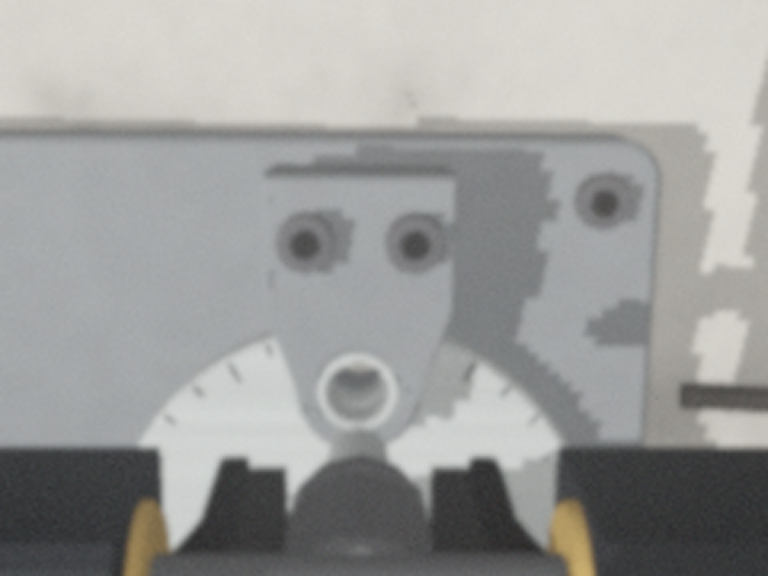

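```bash
python3 -m crank '0.02 0 0.6 0 0 0 0;0.01 0 0.35 0 0 0 0;0 0 0 0 0 0 0'; python3 go.py 593.8 -7.4 8.3 -80
python3 - <<'E'
from h import *
c=shot('wrist');crop(c,260,190,380,280,6,'w16.png')
p=px2w(c,321,252,37)
E
```

```text
time_s: 22.25
ee_pos: [592.8, -4.8, 45.8]
tool_rot: [0.996, 0.092, -0.002, -0.001]
force: [-0.2, -0.7, -1.1]
grip_width: 0.22
t 22.25 pos [592.77  -4.78  45.77] az -79.48339509735816 F [-0.15 -0.65 -1.13] w 0.2203790300098423
shift now [0.03 0.11 1.5 ] turn [-0.02  0.03  0.05] shift after turn [0.02 0.11 1.5 ] q [-0.91  0.58  1.12  1.8  -0.57  1.14 -0.98]
```

View pics/w16.png

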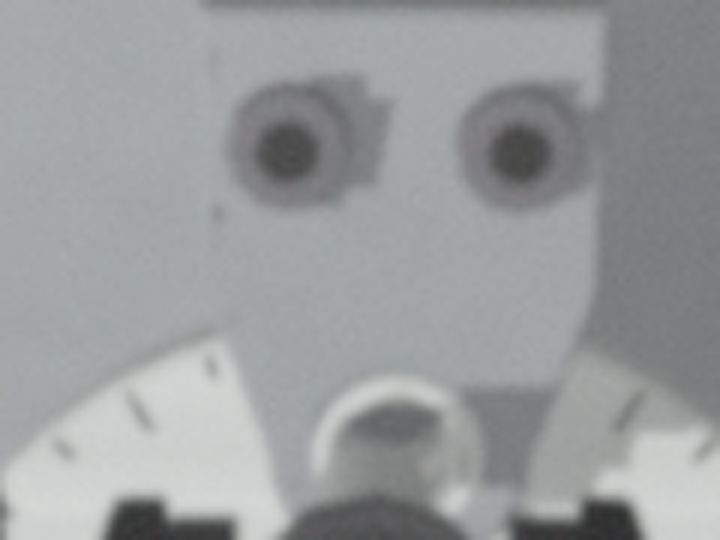

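```bash
python3 -m crank '0.02 0.09 0 -0.02 0.03 0.04 0;0 0 0 0 0 0 0;0 0 0 0 0 0 0'; python3 go.py 593.8 -7.4 8.3 -80
python3 - <<'E'
from h import *
c=shot('wrist');crop(c,260,190,380,280,6,'w17.png')
E
```

```text
time_s: 22.68
ee_pos: [594.4, -7.2, 46.7]
tool_rot: [0.996, 0.088, 0.001, 0.0]
force: [-0.1, -0.5, -1.1]
grip_width: 0.219
t 22.675 pos [594.36  -7.18  46.74] az -79.91595532384238 F [-0.07 -0.54 -1.06] w 0.21937538412517824
shift now [-0.03  0.    1.54] turn [ 0.01 -0.01  0.01] shift after turn [-0.02  0.    1.54] q [-0.91  0.57  1.13  1.81 -0.57  1.13 -0.98]
```

View pics/w17.png

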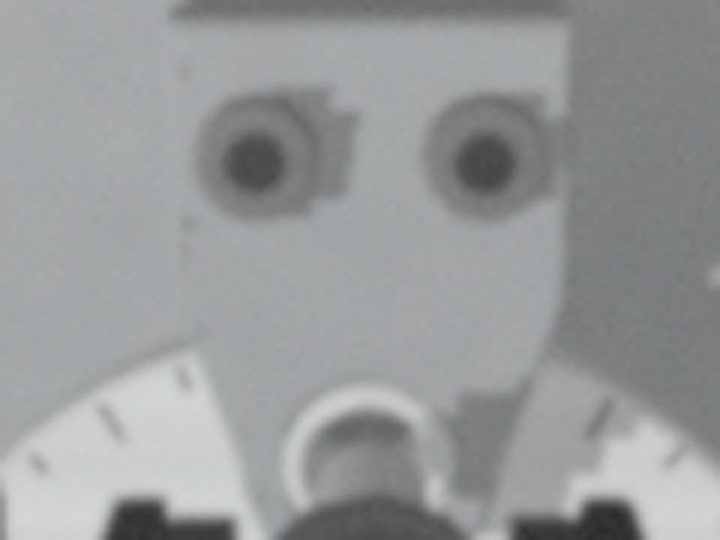

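```bash
python3 -m crank '-0.02 0 0.25 0 0 0 0;0 0 0.2 0 0 0 0;0 0 0 0 0 0 0'; python3 go.py 593.8 -7.4 8.3 -80; python3 -m crank '0 0 0.2 0 0 0 0;0 0 0 0 0 0 0'; python3 go.py 593.8 -7.4 8.3 -80
```

```text
time_s: 23.1
ee_pos: [593.8, -7.2, 34.6]
tool_rot: [0.996, 0.088, 0.001, 0.0]
force: [0.3, 0.4, -1.3]
grip_width: 0.223
t 23.1 pos [593.76  -7.22  34.59] az -79.912985308364 F [ 0.28  0.35 -1.26] w 0.22275247811609505
shift now [-0.    0.01  1.05] turn [ 0.   -0.01  0.01] shift after turn [0.   0.01 1.05] q [-0.9   0.59  1.11  1.82 -0.59  1.11 -0.98]
time_s: 23.35
ee_pos: [593.7, -7.3, 29.1]
tool_rot: [0.996, 0.088, 0.001, 0.0]
force: [-0.1, -0.5, -1.0]
grip_width: 0.216
t 23.35 pos [593.72  -7.25  29.15] az -79.91570302890365 F [-0.14 -0.52 -1.01] w 0.2158755027550855
shift now [0.   0.01 0.83] turn [ 0.01 -0.01  0.01] shift after turn [0.   0.01 0.83] q [-0.9   0.59  1.11  1.82 -0.59  1.11 -0.97]
```

```bash
python3 -m crank '0 0 0.2 0 0 0 0;0 0 0 0 0 0 0'; python3 go.py 593.8 -7.4 8.3 -80; python3 -m crank '0 0 0.2 0 0 0 0;0 0 0 0 0 0 0'; python3 go.py 593.8 -7.4 8.3 -80
```

```text
time_s: 23.6
ee_pos: [593.8, -7.1, 23.8]
tool_rot: [0.996, 0.088, 0.001, 0.0]
force: [-0.6, 0.3, -1.2]
grip_width: 0.218
t 23.6 pos [593.78  -7.14  23.84] az -79.90923421703909 F [-0.62  0.31 -1.18] w 0.21784686414356771
shift now [-0.    0.01  0.62] turn [ 0.   -0.01  0.01] shift after turn [-0.    0.01  0.62] q [-0.89  0.6   1.1   1.82 -0.6   1.1  -0.97]
time_s: 23.85
ee_pos: [593.7, -6.9, 18.4]
tool_rot: [0.996, 0.088, 0.001, 0.0]
force: [-0.3, -0.3, -0.2]
grip_width: 0.216
t 23.85 pos [593.69  -6.91  18.42] az -79.89478324039396 F [-0.28 -0.33 -0.21] w 0.2164285367822465
shift now [0.   0.02 0.4 ] turn [ 0.   -0.01  0.01] shift after turn [0.   0.02 0.4 ] q [-0.89  0.6   1.09  1.83 -0.61  1.09 -0.96]
```

```bash
python3 -m crank '0 0 0.2 0 0 0 0;0 0 0 0 0 0 0'; python3 go.py 593.8 -7.4 8.3 -80; python3 -m crank '0 0 0.16 0 0 0 0;0 0 0 0 0 0 0'; python3 go.py 593.8 -7.4 8.3 -80
```

```text
time_s: 24.1
ee_pos: [593.8, -6.9, 13.1]
tool_rot: [0.996, 0.088, 0.001, 0.0]
force: [-0.3, 0.2, 0.0]
grip_width: 0.218
t 24.1 pos [593.76  -6.92  13.09] az -79.89478259790211 F [-0.3   0.17  0.  ] w 0.21784625370444938
shift now [-0.    0.02  0.19] turn [ 0.   -0.01  0.01] shift after turn [-0.    0.02  0.19] q [-0.88  0.61  1.09  1.83 -0.61  1.08 -0.96]
time_s: 24.35
ee_pos: [593.8, -7.0, 8.8]
tool_rot: [0.996, 0.088, 0.001, 0.0]
force: [-0.8, -0.6, -1.1]
grip_width: 0.22
t 24.35 pos [593.78  -6.96   8.82] az -79.8943932391585 F [-0.81 -0.59 -1.07] w 0.21988202640175525
shift now [-0.    0.02  0.02] turn [ 0.   -0.01  0.01] shift after turn [-0.    0.02  0.02] q [-0.88  0.62  1.08  1.84 -0.62  1.07 -0.95]
```

Through all three; press gently home, confirm it stops, then release.

```bash
python3 -m crank '0 0 0.06 0 0 0 0;0 0 0.06 0 0 0 0;0 0 0 0 0 0 0'; python3 go.py 593.8 -7.4 8.3 -80; python3 -m crank '0 0 0 0 0 0 0.45;0 0 0 0 0 0 0.5;0 0 0 0 0 0 0.5;0 0 -0.8 0 0 0 0.5;0 0 -1 0 0 0 0.5;0 0 -1 0 0 0 0.5;0 0 -1 0 0 0 0.5;-0.8 0 -0.8 0 0 0 0.5;-0.8 0 -0.8 0 0 0 0.5;0 0 0 0 0 0 0.5;0 0 0 0 0 0 0.5'; python3 go.py 593.8 -7.4 8.3 -80
python3 - <<'E'
from h import *
c=shot('wrist');crop(c,210,100,450,280,3.2,'w18.png')
c=shot('scene');crop(c,260,175,440,320,4,'s18.png')
E
```

```text
time_s: 24.72
ee_pos: [594.1, -6.9, 8.4]
tool_rot: [0.996, 0.088, 0.001, -0.001]
force: [-0.4, 0.7, -2.1]
grip_width: 0.218
t 24.725 pos [594.14  -6.89   8.44] az -79.91378001919372 F [-0.45  0.67 -2.05] w 0.21760958667705194
shift now [-0.02  0.02  0.01] turn [-0.01 -0.01  0.01] shift after turn [-0.02  0.02  0.01] q [-0.88  0.62  1.08  1.83 -0.62  1.07 -0.95]
time_s: 26.1
ee_pos: [555.8, -16.2, 155.3]
tool_rot: [0.996, 0.087, 0.004, -0.001]
force: [0.5, 0.1, 0.5]
grip_width: 0.502
t 26.1 pos [555.84 -16.25 155.29] az -80.05510455889466 F [0.53 0.09 0.48] w 0.5024967767696046
shift now [ 1.51 -0.08  5.89] turn [-0.   -0.05 -0.01] shift after turn [ 1.56 -0.08  5.88] q [-1.11  0.37  1.32  1.79 -0.38  1.27 -1.09]
```

View pics/w18.png

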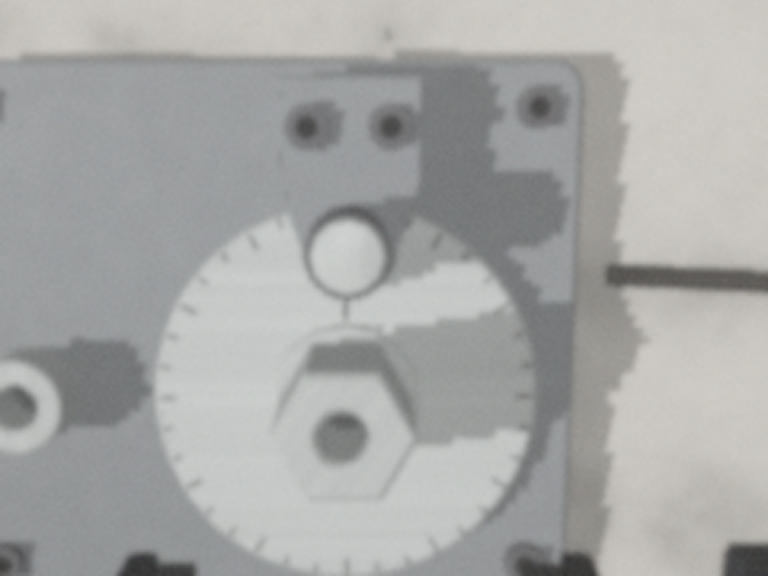

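View pics/s18.png

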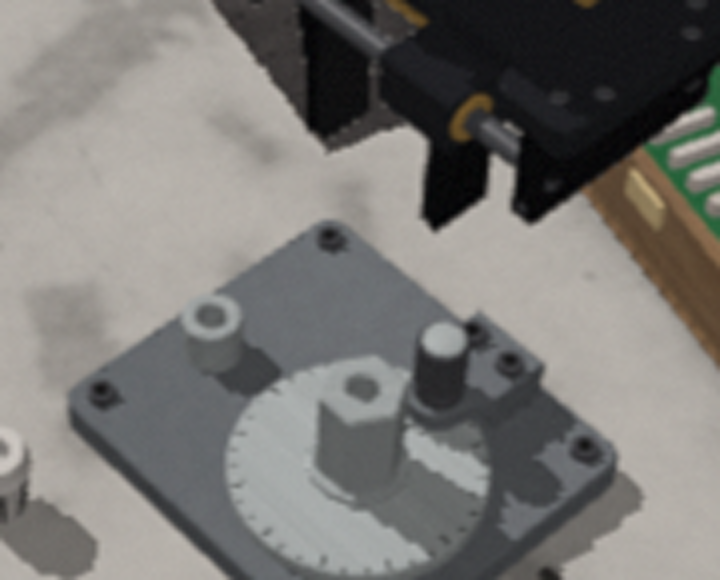

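Run:
```python
from h import *
c=load('wrist');D=[px2w(c,210+348/3.2+i,100+258/3.2+j)[2] for i in range(-6,7,3) for j in range(-6,7,3)];print('head top z',np.median(D), 'hub top',px2w(c,210+300/3.2,100+440/3.2))
a=cv2.imread('pics/scene0.png').astype(int);b=load('scene')['img'].astype(int)
d=np.abs(a-b).max(2)
for n,(u0,v0,u1,v1) in dict(collet=(247,278,270,308),ring=(298,338,336,378),key=(405,322,440,350)).items():print(n,d[v0:v1,u0:u1].mean(),(d[v0:v1,u0:u1]>40).sum())
s=st();print(s['qvel'],s['force'],s['time_s'])
```

```text
head top z 69.68837785776094 hub top [551.1   -4.54  71.73]
collet 45.38840579710145 401
ring 7.946052631578947 8
key 8.088775510204082 19
[ 0.01  0.01 -0.01  0.01 -0.   -0.    0.  ] [ 0.21 -0.2   0.96] 26.2
```

Run:
```python
from h import *
a=cv2.imread('pics/scene0.png');b=load('scene')['img']
x=[cv2.resize(i[265:385,235:345],None,fx=3.5,fy=3.5,interpolation=cv2.INTER_CUBIC) for i in(a,b)]
cv2.imwrite('pics/cmp.png',np.hstack(x))
```

```text
(no output)
```

View pics/cmp.png

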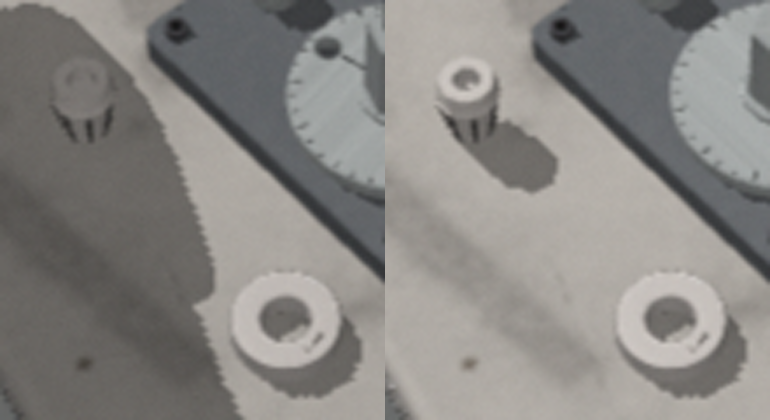

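The collet (85,90 in the left panel, 467−385=82,90 in the right) and the ring sit where they did at the start. The large image difference at the collet was only the arm's shadow moving off it. Handing in.

Run:
```python
from plant import ctrl
print(ctrl.sign_off())
```

```text
the job is handed in; nothing more can be done
None
```

The collar is locked. I drew the pin from the hub and stood it fully in the rest hole, then turned the collar about 100° clockwise by its hub. The pin then went down through arm, collar and base, and I let go. I handed in at about 26 s of the 72 s.

**Last checks**
- **Pin seated:** the head's top measured 69.7 mm against 69 mm nominal, and downward motion stopped at the expected height.
- **Collar lined up:** before the pin went in, the scribed line pointed within about 1° of the guide hole, and afterwards it runs straight under the pin's head.
- **Gripper:** clear of everything.
- **Loose tools:** the ring and collet show no shift between the first and last scene pictures. The key showed only a small pixel difference; I didn't compare its position by eye.

**What disagreed**
- **Fingertips:** the cameras put them about 38–40 mm behind the reported TCP, not at it as described. I worked from the measured offset and the grasps fitted it.
- **Camera positions:** the three cameras differed by up to about 4–5 mm on the fixture's position, so I aimed with the wrist camera.
- **Collet image check:** it flagged a large difference at the collet, but the side-by-side view showed this was only the arm's shadow moving.
- **Force reading:** it stayed within about 3 N throughout, so I judged seating by position rather than force.

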